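Stand a lying screwdriver in the slotted rack by way of the angled saddle

TASK

Pick up the screwdriver that lies loose on the bench, lay it in the sloping wooden saddle with its handle uphill and let go of it there, so that you can take hold of it again at a new angle. Then hang it upright, handle up, in the free slot of the tool rack, with the shoulder of its handle resting on the rack's board. Leave all the other tools and things where they are.

Things in the scene. Friction and masses are not known exactly. Their poses are not given: they have to be found in the camera images.
- screwdriver: Loose screwdriver, 200 mm long, 0.12 to 0.24 kg: square wooden handle 30 x 30 x 110 mm, round steel shaft 10 mm thick, 90 mm long. Origin on its centre line at the shoulder, where handle meets shaft; +x along the handle (butt end at x = 110 mm, blade end at -90 mm), y, z square to the handle's flats. Starts flat on the bench, z up, axis 15 mm high, handle roughly away from the robot.
- saddle: Fixed wooden stand of the sloping saddle: base 130 x 100 mm (x -75 to 55 mm), 12 mm thick, and a post 50 mm wide that carries the trough. Origin on the bench, plumb under the trough's origin; +x is the horizontal direction in which the saddle rises (roughly away from the robot). Highest point about 135 mm above the bench. Under a lying screwdriver's shaft there is only the base.
- trough: Saddle's trough, fixed, sloping 45 deg. Origin (100 mm above bench): place of the screwdriver's shoulder; +x up the slope, z square to it (up), y across. Floor at z = -15 mm, x 0 to 34 mm, holds the start of the handle between walls 35 mm apart up to z = 1 mm; steel lips flare on to z = 14 mm, 48 mm apart. Above x = 34 mm the handle is free for fingers. The screwdriver lies with axes parallel to these.
- trough_stop (a point): Point on the trough's centre line in the stop at its lower end, 5 mm downhill of the trough's origin. The stop (10 mm thick, up to z = 5 mm of the trough) holds the shoulder of the handle; its slot, 16 mm wide and open at the top, lets the shaft through. Released in the trough, the screwdriver stays or slides the last few mm down to this stop and stays there.
- rack: Fixed wooden rack. Board 270 mm long (y), 74 mm deep (x -29 to 45 mm), 18 mm thick, top 120 mm above the bench, on end panels 18 mm thick with feet 100 mm deep. Origin on the bench under its middle; -x is the open front. Three slots 16 mm wide, open to the front (x -29 to 23 mm), at y = -90, 0 and 90 mm; two hold other tools, one is free.
- free_slot: The middle of the rack's free slot, level with the top of the board (120 mm above the bench). Which of the three slots it is varies. -x is the slot's open front (29 mm away), its closed end is 23 mm away at +x. Nothing to be seen here but the empty slot.
- awl: Awl with a round wooden handle 32 mm across and 86 mm high, hanging in a slot of the rack; origin on its axis at the top of the board. Leave it.
- file: File with a round wooden handle 30 mm across and 100 mm high, hanging in a slot of the rack; origin on its axis at the top of the board. Leave it.
- parts_tray: White open tray 85 x 170 x 45 mm; origin under its centre. Leave it.
- glue: Grey bottle 56 mm across, 150 mm high; origin under its centre. Leave it.
- mallet: Wooden mallet lying on its side: head 70 x 110 x 60 mm, handle 170 mm to -x; origin under the head's centre. Leave it.
- wrench: Steel wrench 180 mm long lying flat along its x; origin under its middle. Leave it.
- tape: Roll of tape lying flat, 90 mm across, 35 mm high; origin under its centre. Leave it.
- jar: Glass jar 66 mm across, 75 mm high; origin under its centre. Leave it.
Things that resemble listed ones, but are neither listed nor needed, are in the scene too. What is shaped like the screwdriver but white is not meant. Leave any blue look-alike of the saddle alone.

How it is judged:
By the outcome, as a careful person would: the job done as asked, in the order asked, and still so for the second after the job is handed in, with the robot touching nothing.
It also fails if it takes over 64 s, if anything falls off the work surface, if the arm or the gripper's body presses on something with over 40 N, if the wrist force passes 120 N, or if a joint passes its speed limit or range.

ROBOT

A 6-joint arm with a two-finger parallel gripper is mounted at the origin on the work surface. World frame = base frame: x ahead of the robot, y to its left, z up, the work surface at z = 0. Lengths are in m, angles in rad, forces in N, time in s.
With the tool pointing down it reaches from about 0.375 to 0.925 m from the base axis. Payload 5.7 kg.
Tool frame: the origin (TCP) lies at the very end of the fingers, on their centre line; the grasp point (between the pads) lies 19 mm behind it; x points along the fingers, z is the direction in which the jaws open and shut, and the axes are right-handed (so a half turn about x gives the same grasp; the last joint's range is limited). The gripper opens to 88 mm and grips with 3 to 60 N. Pads are 20 mm wide; open, the fingers measure 115 mm over their backs; the gripper's body (75 mm by 178 mm) begins 61 mm behind the grasp point.
Start: joints at [-1.289, 0.359, 1.51, -0, 1.272, -0.115], TCP at [0.232, -0.553, 0.223] pointing down, gripper open.
Joint ranges: [-2.97, 2.97], [-1.01, 2.36], [0.21, 2.38], [-0.96, 4.11], [0.2, 2.71], [-2.98, 2.98]. Speed limits (rad/s): [2.39, 2.39, 3.14, 3.14, 3.14, 3.14].

INTERFACE

Orientations are given as a rotation vector (axis times angle).
In Python, from workcell import ctrl gives the robot as it stands.
- The arm moves only by the tool servo_tool, never from a script. Its argument "increments" is a list of rows, each a list of 7 numbers: the turn, a rotation vector about the world's x, y, z in rad, then the shift along the world's x, y, z in mm, then the finger opening in mm, from 0 to 87.8. In form: [[wx, wy, wz, dx, dy, dz, hand], ...]. A call has 1 to 5 rows; each row is the pose to reach, as a shift and turn from the pose commanded when the call began; what a row does not reach only later rows make up. A row lasts 1/12 s, in which the tool goes at most 41.7 mm and 7.16 degrees, less where a joint would pass 70% of its speed; a pose out of reach is approached as far as the arm can. A call with a gripper value outside its range is refused whole. The fingers move at their own pace and stop on an object; "squeeze" is the grip in N (left out, the last holds). Time passes only in rows, so rows that repeat a pose let the fingers close. It gives the time, the measured TCP pose, the force and the opening at its end, in the units of the state.
- ctrl.sense(): the state, without advancing time (a new reading comes with each control period).
- ctrl.get_image(name): name is "scene" or "side" or "wrist"; returns a dict with "img" (420x560x3 uint8, red, green, blue), "range_z" (420x560 float32, m along the optical axis (not along the pixel's ray), 0 where there is no reading), "K" (3x3 intrinsics, pixels), "k1" (the pictures are not rectified: a ray, as slopes to the right and down, at radius r is drawn at 1 + k1 r^2 times it, then the intrinsics apply), "R" (3x3) and "t" (3): a world point X has camera coordinates R X + t; the wrist camera has in their place "hand_eye" (4x4, takes a point from camera to tool coordinates, whose origin is the TCP and whose axes are the tool frame's). Camera axes: x right, y down, z forward; pixel columns grow to the right and rows downward; lengths in m; the calibration is good to about 2 mm. A picture is of the moment at which its call begins: read the wrist's pose just before it.
- ctrl.close_job(): hands the job in, once; it reports no verdict.
The state is a dict: "clock": time; "joint_pos": joint angles; "dq": joint speeds; "tau": joint torques, N m; "tcp_pos": TCP position; "eef_rot": TCP orientation; "wrist_force": force on the tool from outside, world axes, zero at the start; "wrist_torque": the same for the moment, N m; "gripper_width": opening from 0.0 (shut) to 1.0 (fully open).
Only numpy, scipy, OpenCV 4.12 (cv2) and the standard library are available. Lean on these libraries where they do the work, as an engineer would, in place of code of your own. Each camera call takes 0.05 s, during which the arm holds its last target.

## Working session

There is one attempt and no reset: what is moved stays moved. The work goes in short steps, Python scripts to look and compute and a tool call to move; the robot and the scene stay as the last step left them, time stands still between calls to the robot, and variables do not carry over. Pictures are saved under pics/ and viewed, and the job is handed in when it is done.

Besides the shell and the picture viewer there is one more tool, called after "Emit:" by a JSON object that holds its "method" and its "body". servo_tool: Moves the arm, as the interface text tells. Its arguments: {"type":"object","properties":{"increments":{"type":"array","items":{"type":"array","items":{"type":"number"}}},"squeeze":{"type":"number"}},"required":["increments"]}

```bash
ls; mkdir -p pics; python3 - <<'E'
from workcell import ctrl
import cv2,pickle
print(ctrl.sense())
d={}
for n in ("scene","side","wrist"):
    s=ctrl.sense(); im=ctrl.get_image(n); im['state']=s; d[n]=im
    cv2.imwrite(f"pics/{n}0.png",im["img"][:,:,::-1])
    print(n,im["K"],im["k1"],im.get("R"),im.get("t"),im.get("hand_eye"))
pickle.dump(d,open("im0.pkl","wb"))
E
```

```text
pics
{'clock': 0.0, 'joint_pos': array([-1.28907570e+00,  3.59485204e-01,  1.51140601e+00,  3.46500289e-06,
        1.27248140e+00, -1.15080338e-01]), 'dq': array([-0.00104208,  0.00022513, -0.00088823,  0.00144181, -0.00093501,
        0.00155843]), 'tau': array([ 1.58529936e-03, -5.15364933e+01, -2.70722115e+01,  6.75264769e-02,
        3.45603225e-02, -1.31777788e-04]), 'tcp_pos': array([ 0.23169925, -0.55273078,  0.22183143]), 'eef_rot': array([ 0.91326627,  1.37257631, -0.91136864]), 'wrist_force': array([-0.2245808 , -0.11348027,  0.02218856]), 'wrist_torque': array([0.01994206, 0.02041633, 0.01102644]), 'gripper_width': 0.9987596710268027}
scene [[394.45596683   0.         288.56020061]
 [  0.         394.45596683 212.48579582]
 [  0.           0.           1.        ]] -0.00021422982074882594 [[-0.88475988  0.46577161 -0.01602391]
 [ 0.25827946  0.46141694 -0.84875564]
 [-0.38793258 -0.75508358 -0.52854243]] [ 0.45249605 -0.0974792   1.33807275] None
side [[380.40773734   0.         282.38349215]
 [  0.         380.40773734 208.94490001]
 [  0.           0.           1.        ]] -0.10797480328513592 [[-0.78591025 -0.618329   -0.00378595]
 [-0.47225989  0.60418286 -0.64182059]
 [ 0.39914369 -0.50262543 -0.76684549]] [0.5096609  0.26756387 0.91790257] None
wrist [[304.62397499   0.         279.60128337]
 [  0.         304.62397499 212.52752014]
 [  0.           0.           1.        ]] -0.035309936756603495 None None [[ 2.36596068e-04 -3.05957440e-01  9.52045161e-01 -1.62594390e-01]
 [ 3.44724798e-04 -9.52045106e-01 -3.05957508e-01  8.51111926e-02]
 [ 9.99999913e-01  4.00581919e-04 -1.19779012e-04  4.60659375e-04]
 [ 0.00000000e+00  0.00000000e+00  0.00000000e+00  1.00000000e+00]]
```

View pics/scene0.png

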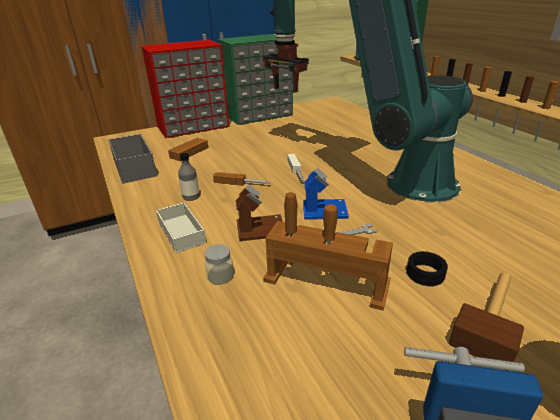

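View pics/side0.png

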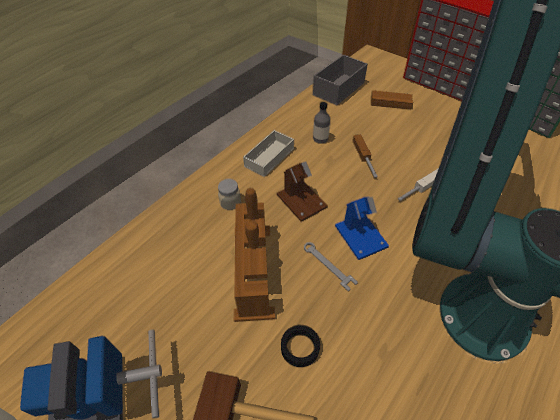

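View pics/wrist0.png

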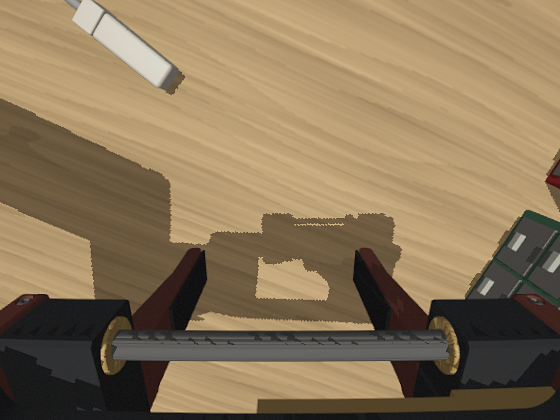

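The scene view shows the brown-handled screwdriver at (228,180), the white look-alike at (294,162), the brown saddle at (255,215), the blue saddle at (320,200) and the rack at (330,260). Two rack slots are filled, at (291,215) and (330,223). I'll enlarge these areas and measure.

```bash
cat > h.py <<'E'
import numpy as np,cv2,pickle
from scipy.spatial.transform import Rotation as Rn
def campose(im):
    # returns R,t world->cam
    if im.get("R") is not None: return np.array(im["R"]),np.array(im["t"])
    s=im["state"]; H=np.array(im["hand_eye"]); Rt=Rn.from_rotvec(s["eef_rot"]).as_matrix()
    Rwc=Rt@H[:3,:3]; c=Rt@H[:3,3]+s["tcp_pos"]
    return Rwc.T,-Rwc.T@c
def slopes(im,uv):
    uv=np.atleast_2d(np.asarray(uv,float))
    return cv2.undistortPoints(uv[:,None],np.array(im["K"]),np.array([im["k1"],0,0,0,0.]))[:,0]
def ray(im,uv):
    R,t=campose(im); s=slopes(im,uv); d=np.c_[s,np.ones(len(s))]@R
    return -R.T@t,d
def onplane(im,uv,z):
    c,d=ray(im,uv); return c+d*((z-c[2])/d[:,2])[:,None]
def proj(im,X):
    R,t=campose(im); X=np.atleast_2d(X)
    return cv2.projectPoints(X.astype(float),cv2.Rodrigues(R)[0],t,np.array(im["K"]),np.array([im["k1"],0,0,0,0.]))[0][:,0]
def cloud(im):
    h,w=im["range_z"].shape; v,u=np.mgrid[:h,:w]
    s=slopes(im,np.c_[u.ravel(),v.ravel()].astype(float)); z=im["range_z"].ravel()
    R,t=campose(im); P=(np.c_[s,np.ones(len(s))]*z[:,None]-t)@R
    P[z==0]=np.nan
    return P.reshape(h,w,3)
E
python3 - <<'E'
from h import *
d=pickle.load(open("im0.pkl","rb"))
a=d["scene"]["img"][150:310,200:410]; b=d["side"]["img"][120:330,220:430]
A=cv2.resize(a,None,fx=3,fy=3,interpolation=cv2.INTER_CUBIC);B=cv2.resize(b,None,fx=2.8,fy=2.8,interpolation=cv2.INTER_CUBIC)
cv2.imwrite("pics/c1.png",A[:,:,::-1]);cv2.imwrite("pics/c2.png",B[:,:,::-1])
for n in("scene","side"):
    P=cloud(d[n]); hsv=cv2.cvtColor(d[n]["img"],cv2.COLOR_RGB2HSV)
    pts={"scene":[(228,180),(255,183),(244,205),(290,200),(330,215),(370,240),(300,240),(188,190)],"side":[(361,145),(371,168),(297,175),(251,195),(251,228),(252,270)]}[n]
    for p in pts: print(n,p,P[p[1],p[0]].round(3),hsv[p[1],p[0]])
E
```

```text
scene (228, 180) [ 0.573 -0.329  0.012] [ 15 192  97]
scene (255, 183) [ 0.492 -0.287 -0.001] [ 18 157 190]
scene (244, 205) [ 0.639 -0.008  0.098] [ 12 192  65]
scene (290, 200) [0.607 0.195 0.207] [ 14 191 108]
scene (330, 215) [0.548 0.263 0.189] [ 14 187 105]
scene (370, 240) [0.355 0.176 0.001] [ 18 153 195]
scene (300, 240) [0.6   0.226 0.119] [ 15 195 150]
scene (188, 190) [ 0.724 -0.275  0.04 ] [ 22  62 169]
side (361, 145) [ 0.566 -0.328  0.031] [ 14 184 115]
side (371, 168) [ 0.488 -0.262  0.019] [  6  10 125]
side (297, 175) [ 0.616 -0.028  0.091] [  9 143  75]
side (251, 195) [0.593 0.189 0.21 ] [ 11 142  72]
side (251, 228) [0.533 0.259 0.202] [ 15 192 121]
side (252, 270) [0.496 0.306 0.121] [ 15 187 113]
```

View pics/c1.png

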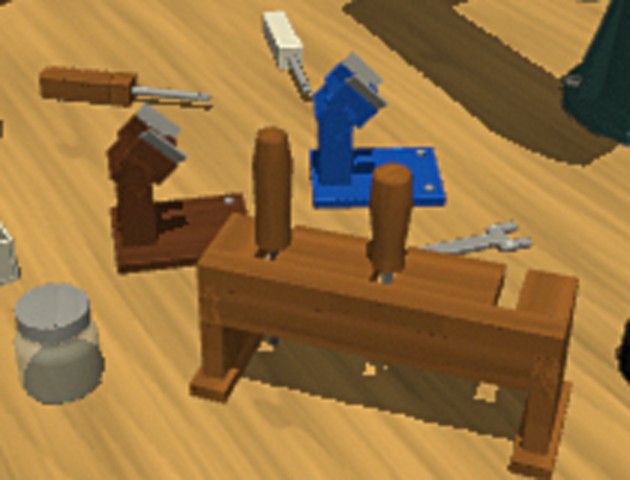

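View pics/c2.png

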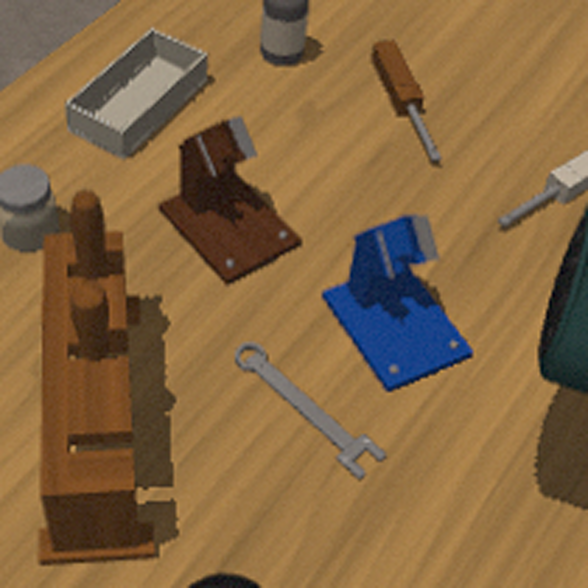

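The crops confirm that the brown square-handled screwdriver is the loose one, since the other is white. The brown saddle is the wooden one, and the free slot is the end slot at the rack's +y end (side crop ~(100,445)). Now rough poses from masks and ranges.

```bash
python3 - <<'E'
from h import *
d=pickle.load(open("im0.pkl","rb"))
for n in("scene","side"):
    im=d[n];P=cloud(im); hsv=cv2.cvtColor(im["img"],cv2.COLOR_RGB2HSV)
    X,Y,Z=P[...,0],P[...,1],P[...,2]
    b=(abs(Z)<.01)&(X>.3)&(X<.9)&(abs(Y)<.4)
    print(n,"bench z med/std",np.nanmedian(Z[b]),np.nanstd(Z[b]))
    m=(X>.4)&(X<.75)&(Y>-.45)&(Y<-.2)&(Z>.006)&(Z<.06)
    pts=P[m]; print("driver all",m.sum(),np.nanmin(pts,0),np.nanmax(pts,0))
    top=P[m&(Z>.022)]
    for nm,q in(("all",pts),("top",top)):
        c=q[:,:2].mean(0); w,v=np.linalg.eigh(np.cov((q[:,:2]-c).T)); a=v[:,1]*np.sign(v[0,1]); s=(q[:,:2]-c)@a
        print(nm,len(q),c.round(4),"yaw",np.degrees(np.arctan2(a[1],a[0])).round(1),s.min().round(3),s.max().round(3))
    # rack board top
    m=(X>.3)&(X<.85)&(Y>.05)&(Y<.5)&(abs(Z-.12)<.006)
    q=P[m][:,:2].astype(np.float32); r=cv2.minAreaRect(q); print("rack top",m.sum(),r, cv2.boxPoints(r).round(3).tolist())
    m2=(X>.5)&(X<.8)&(Y>-.15)&(Y<.12)&(Z>.006)&(Z<.018)
    q=P[m2][:,:2].astype(np.float32); r=cv2.minAreaRect(q); print("saddle base",m2.sum(),r)
    m3=(X>.5)&(X<.8)&(Y>-.15)&(Y<.12)&(Z>.07)&(Z<.15); q=P[m3]; print("saddle top",m3.sum(),q.mean(0),q.min(0),q.max(0))
E
```

```text
scene bench z med/std 0.00020380677685572478 0.0016875893303121686
driver all 653 [ 0.45612953 -0.37951142  0.00609112] [ 0.74309358 -0.23623103  0.05996249]
all 653 [ 0.623  -0.2993] yaw 6.0 -0.161 0.12
top 366 [ 0.6462 -0.3023] yaw 15.7 -0.143 0.095
rack top 2383 ((0.5469564199447632, 0.25657978653907776), (0.08040798455476761, 0.27109917998313904), 41.8929328918457) [[0.4269999861717224, 0.3310000002384186], [0.6079999804496765, 0.1289999932050705], [0.6669999957084656, 0.18299999833106995], [0.4860000014305115, 0.3840000033378601]]
saddle base 740 ((0.6592757701873779, -0.017152443528175354), (0.2641117572784424, 0.2810421586036682), 89.71887969970703)
saddle top 669 [0.65346308 0.00788235 0.09719471] [ 0.57940905 -0.06176292  0.07019343] [0.78791315 0.11986432 0.1330985 ]
side bench z med/std 1.2062430255489591e-05 0.002225662499015392
driver all 536 [ 0.45554877 -0.37980333  0.00619332] [ 0.73689463 -0.23549792  0.05990736]
all 536 [ 0.6043 -0.3027] yaw 3.8 -0.144 0.133
top 349 [ 0.6186 -0.3107] yaw 15.5 -0.122 0.12
rack top 2272 ((0.5469253659248352, 0.25517454743385315), (0.07446564733982086, 0.27361536026000977), 42.01633834838867) [[0.42800000309944153, 0.3319999873638153], [0.6110000014305115, 0.1289999932050705], [0.6660000085830688, 0.17800000309944153], [0.4830000102519989, 0.38199999928474426]]
saddle base 1068 ((0.6556447744369507, -0.013604864478111267), (0.26533037424087524, 0.28793594241142273), 88.97049713134766)
saddle top 487 [0.65103632 0.0063281  0.09603548] [ 0.57959079 -0.05627654  0.07035346] [0.7879998  0.11980076 0.13532423]
```

```bash
python3 - <<'E'
from h import *
d=pickle.load(open("im0.pkl","rb"))
for n in("scene","side"):
    im=d[n];P=cloud(im); hsv=cv2.cvtColor(im["img"],cv2.COLOR_RGB2HSV)
    X,Y,Z=P[...,0],P[...,1],P[...,2]; V=hsv[...,2].astype(int)
    m=(X>.4)&(X<.66)&(Y>-.45)&(Y<-.2)&(Z>.006)&(Z<.06)&~((X>.62)&(Y>-.33))
    for nm,q in(("all",P[m]),("top",P[m&(Z>.023)])):
        r=cv2.minAreaRect(q[:,:2].astype(np.float32)); print(n,nm,len(q),r,cv2.boxPoints(r).round(3).tolist())
    k=(hsv[...,0]<14)&(V<110)
    w=(X>.53)&(X<.75)&(Y>-.12)&(Y<.08)
    dark=w&k&(Z>.007)&(Z<.02)
    q=P[dark]; r=cv2.minAreaRect(q[:,:2].astype(np.float32)); print(n,"base",len(q),r,cv2.boxPoints(r).round(3).tolist())
    t=w&(Z>.08)&(Z<.14); lab=cv2.connectedComponentsWithStats(t.astype(np.uint8))
    for i in range(1,lab[0]):
        if lab[2][i,4]>40:
            q=P[lab[1]==i]; print(n,"top",len(q),q.mean(0).round(3),q.min(0).round(3),q.max(0).round(3),lab[2][i])
E
```

```text
scene all 384 ((0.534466028213501, -0.3042907416820526), (0.03587506711483002, 0.19924892485141754), 51.210792541503906) [[0.44600000977516174, -0.25600001215934753], [0.6010000109672546, -0.38100001215934753], [0.6230000257492065, -0.3529999852180481], [0.46799999475479126, -0.2280000001192093]]
scene top 170 ((0.569078266620636, -0.33172357082366943), (0.033388689160346985, 0.1111539974808693), 49.23210144042969) [[0.515999972820282, -0.30799999833106995], [0.6000000238418579, -0.38100001215934753], [0.621999979019165, -0.35499998927116394], [0.5379999876022339, -0.28299999237060547]]
scene base 560 ((0.5942970514297485, -0.018347427248954773), (0.10152747482061386, 0.12235194444656372), 72.16948699951172) [[0.5210000276565552, -0.04800000041723251], [0.6370000243186951, -0.08500000089406967], [0.6679999828338623, 0.010999999940395355], [0.5519999861717224, 0.04899999871850014]]
scene top 486 [ 0.623 -0.021  0.105] [ 0.579 -0.062  0.08 ] [0.658 0.009 0.133] [235 184  27  28 486]
side all 342 ((0.5341764688491821, -0.30422502756118774), (0.033102069050073624, 0.20401018857955933), 4
[... 187 characters left out ...]
953552]]
side top 206 ((0.543549656867981, -0.3124487102031708), (0.033102069050073624, 0.17907138168811798), 48.737579345703125) [[0.4650000035762787, -0.26600000262260437], [0.6000000238418579, -0.3840000033378601], [0.621999979019165, -0.35899999737739563], [0.4869999885559082, -0.2409999966621399]]
side base 802 ((0.6387924551963806, -0.03531118482351303), (0.09863295406103134, 0.230404794216156), 72.27420806884766) [[0.5139999985694885, -0.04699999839067459], [0.734000027179718, -0.11699999868869781], [0.7639999985694885, -0.023000000044703484], [0.5440000295639038, 0.04699999839067459]]
side top 349 [ 0.614 -0.027  0.105] [ 0.58  -0.056  0.08 ] [0.655 0.005 0.135] [284 162  28  21 349]
```

```bash
python3 - <<'E'
from h import *
d=pickle.load(open("im0.pkl","rb")); s=d["scene"]["state"]
R=Rn.from_rotvec(s["eef_rot"]).as_matrix(); print(R.round(3)); print("y az",np.degrees(np.arctan2(R[1,1],R[0,1])),"arm az",np.degrees(np.arctan2(-.5527,.2317)))
E
```

```text
[[-0.     0.922  0.386]
 [ 0.002  0.386 -0.922]
 [-1.     0.    -0.002]]
y az 22.734951793328218 arm az -67.25584939112122
```

Emit:
{"method": "servo_tool", "body": {"increments": [[0,0,-0.111,34,22,0,87],[0,0,-0.222,67,44,0,87],[0,0,-0.334,101,66,0,87],[0,0,-0.445,135,88,0,87],[0,0,-0.556,169,110,0,87]]}}

```text
clock: 0.57
tcp_pos: [0.402, -0.442, 0.2224]
eef_rot: [1.33, 1.127, -1.33]
wrist_force: [0.1, -1.3, 0.2]
gripper_width: 0.99
```

Emit:
{"method": "servo_tool", "body": {"increments": [[0,0,-0.111,34,22,0,87],[0,0,-0.222,67,44,0,87],[0,0,-0.334,101,66,0,87],[0,0,-0.445,135,88,0,87],[0,0,-0.556,169,110,0,87]]}}

```text
clock: 0.98
tcp_pos: [0.5711, -0.3318, 0.2223]
eef_rot: [1.717, 0.778, -1.718]
wrist_force: [0.1, -1.6, -0.5]
gripper_width: 0.989
```

Emit:
{"method": "servo_tool", "body": {"increments": [[0,0,0,0,0,0,87],[0,0,0,0,0,0,87]]}}

```text
clock: 1.15
tcp_pos: [0.5712, -0.3317, 0.222]
eef_rot: [1.71, 0.785, -1.711]
wrist_force: [-0.8, 0.0, -0.4]
gripper_width: 0.992
```

```bash
cat > snap.py <<'E'
import sys
from workcell import ctrl
from h import *
def snap(name,tag):
    s=ctrl.sense(); im=ctrl.get_image(name); im['state']=s
    cv2.imwrite(f"pics/{tag}.png",im["img"][:,:,::-1]); pickle.dump(im,open(f"{tag}.pkl","wb")); 
    R=Rn.from_rotvec(s["eef_rot"]).as_matrix()
    print(s["clock"],"tcp",s["tcp_pos"].round(4),"x",R[:,0].round(3),"y",R[:,1].round(3),"z",R[:,2].round(3),"q",s["joint_pos"].round(3),"F",s["wrist_force"].round(1),"w",round(s["gripper_width"]*88,1))
    return im
if __name__=="__main__": snap(sys.argv[1],sys.argv[2])
E
python3 snap.py wrist w1
```

```text
1.15 tcp [ 0.5712 -0.3317  0.222 ] x [-0.001  0.    -1.   ] y [ 0.758 -0.652 -0.001] z [-0.652 -0.758  0.   ] q [-0.631  0.447  1.37   0.     1.326  1.651] F [-0.8  0.  -0.4] w 87.3
```

View pics/w1.png

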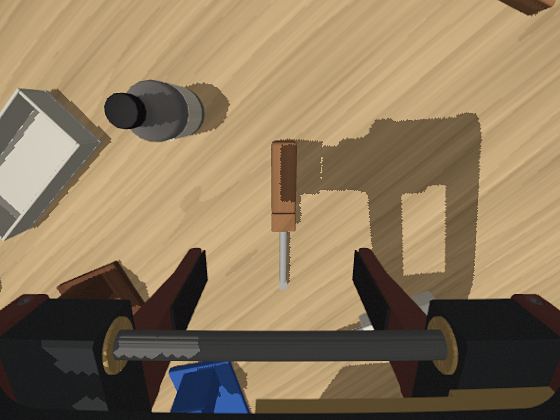

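The wrist view shows the screwdriver handle from (284,141) to (284,232), with the shaft running down to (284,288).

```bash
python3 - <<'E'
from h import *
im=pickle.load(open("w1.pkl","rb")); P=cloud(im)
roi=np.zeros(P.shape[:2],bool); roi[125:245,255:310]=1
m=roi&(P[...,2]>.022)&(P[...,2]<.04)
m=cv2.morphologyEx(m.astype(np.uint8),cv2.MORPH_OPEN,np.ones((3,3)))
v,u=np.nonzero(m); print(len(u), "z med",np.median(P[v,u,2]))
w=onplane(im,np.c_[u,v].astype(float),.03)[:,:2]
r=cv2.minAreaRect(w.astype(np.float32)); print(r,cv2.boxPoints(r).round(4).tolist())
print("px per TCP proj",proj(im,[[.5712,-.3317,0.0]]))
# shaft
for row in(240,255,270):
    cols=[c for c in range(265,305) if .004<P[row,c,2]<.03]
    print(row,cols[:1],cols[-1:],onplane(im,[[np.mean(cols),row]],.02).round(4) if cols else None)
E
```

```text
2250 z med 0.03025900129318118
((0.56949782371521, -0.3354779779911041), (0.029805714264512062, 0.10875728726387024), 49.189334869384766) [[0.5185999870300293, -0.31119999289512634], [0.6008999943733215, -0.3822999894618988], [0.6204000115394592, -0.3596999943256378], [0.538100004196167, -0.28870001435279846]]
px per TCP proj [[279.87206831 183.97139871]]
240 [279] [286] [[ 0.5162 -0.2889  0.02  ]]
255 [279] [286] [[ 0.4999 -0.275   0.02  ]]
270 [279] [286] [[ 0.4831 -0.2606  0.02  ]]
```

The handle measures 29.8 x 108.8 mm at z 30 mm, which matches, with yaw -40.8°. I'll grasp about 72 mm up the handle from the shoulder.

Emit:
{"method": "servo_tool", "body": {"increments": [[0,0,0,6,-7,-38,87],[0,0,0,11.5,-15,-76,87],[0,0,0,11.5,-15,-114,87],[0,0,0,11.5,-15,-150,87],[0,0,0,11.5,-15,-175,87]], "squeeze": 30}}

```text
clock: 1.62
tcp_pos: [0.5779, -0.3487, 0.0442]
eef_rot: [1.713, 0.785, -1.717]
wrist_force: [-0.1, -0.3, -0.6]
gripper_width: 0.992
```

Emit:
{"method": "servo_tool", "body": {"increments": [[0,0,0,0,0,-15,87],[0,0,0,0,0,-30,87],[0,0,0,0,0,-41,87],[0,0,0,0,0,-41,60],[0,0,0,0,0,-41,20]]}}

```text
clock: 2.03
tcp_pos: [0.5802, -0.349, 0.0064]
eef_rot: [1.714, 0.782, -1.715]
wrist_force: [-0.5, -0.1, -0.1]
gripper_width: 0.876
```

Emit:
{"method": "servo_tool", "body": {"increments": [[0,0,0,0,0,0,20],[0,0,0,0,0,0,20],[0,0,0,0,0,0,20],[0,0,0,0,0,0,20],[0,0,0,0,0,0,20]]}}

```text
clock: 2.45
tcp_pos: [0.5817, -0.3485, 0.0073]
eef_rot: [1.714, 0.781, -1.713]
wrist_force: [0.4, -0.6, -0.7]
gripper_width: 0.498
```

Emit:
{"method": "servo_tool", "body": {"increments": [[0,0,0,0,0,0,20],[0,0,0,0,0,0,20],[0,0,0,0,0,0,20],[0,0,0,0,0,0,20]]}}

```text
clock: 2.78
tcp_pos: [0.5816, -0.3483, 0.0068]
eef_rot: [1.714, 0.781, -1.713]
wrist_force: [-0.1, 1.4, 2.1]
gripper_width: 0.343
```

Emit:
{"method": "servo_tool", "body": {"increments": [[0,0,0,0,0,15,20],[0,0,0,0,0,40,20],[0,0,0,0,0,80,20],[0,0,0,0,0,120,20],[0,0,0,0,0,160,20]]}}

```text
clock: 3.2
tcp_pos: [0.5805, -0.3479, 0.1673]
eef_rot: [1.713, 0.783, -1.715]
wrist_force: [1.7, -0.5, -1.2]
gripper_width: 0.338
```

Emit:
{"method": "servo_tool", "body": {"increments": [[0,0,0,0,0,30,20],[0,0,0,0,0,53,20],[0,0,0,0,0,53,20]]}}

```text
clock: 3.45
tcp_pos: [0.5839, -0.3503, 0.2256]
eef_rot: [1.715, 0.772, -1.706]
wrist_force: [1.9, -0.4, -0.3]
gripper_width: 0.335
```

```bash
python3 snap.py wrist w2
```

```text
3.45 tcp [ 0.5839 -0.3503  0.2256] x [ 0.008 -0.006 -1.   ] y [ 0.755 -0.656  0.01 ] z [-0.656 -0.755 -0.001] q [-0.642  0.468  1.325 -0.     1.339  1.644] F [ 1.9 -0.4 -0.3] w 29.5
```

View pics/w2.png

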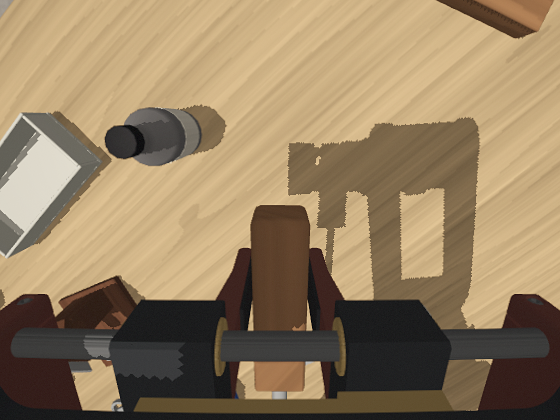

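```bash
python3 - <<'E'
from h import *
im=pickle.load(open("w2.pkl","rb"))
H=np.array(im["hand_eye"]); Hi=np.linalg.inv(H)
s=slopes(im,[[256,210],[305,210],[281,206]]); 
o=H[:3,3]; D=np.c_[s,np.ones(3)]@H[:3,:3].T
for d in D:
    k=(-.023-o[0])/d[0]; print("tool pt on top-face plane",(o+k*d).round(4))
P=cloud(im)
q=P[225:300,265:296].reshape(-1,3); st=im["state"];R=Rn.from_rotvec(st["eef_rot"]).as_matrix()
T=(q-st["tcp_pos"])@R; print("top face x(tool) med",np.nanmedian(T[:,0]), np.polyfit(T[:,1],T[:,0],1))
E
```

```text
tool pt on top-face plane [-0.023   0.0417 -0.0115]
tool pt on top-face plane [-0.023   0.0417  0.0121]
tool pt on top-face plane [-0.023   0.0437  0.0005]
 ** On entry to DLASCL parameter number  4 had an illegal value
 ** On entry to DLASCL parameter number  4 had an illegal value
 ** On entry to DLASCL parameter number  4 had an illegal value
 ** On entry to DLASCL parameter number  4 had an illegal value
 ** On entry to DLASCL parameter number  5 had an illegal value
 ** On entry to DLASCL parameter number  4 had an illegal valueTraceback (most recent call last):
  File "<stdin>", line 10, in <module>
    c, resids, rank, s = lstsq(lhs, rhs, rcond)
                         ~~~~~^^^^^^^^^^^^^^^^^
    x, resids, rank, s = _umath_linalg.lstsq(a, b, rcond,
                         ~~~~~~~~~~~~~~~~~~~^^^^^^^^^^^^^
                                             signature=signature)
                                             ^^^^^^^^^^^^^^^^^^^^
    raise LinAlgError("SVD did not converge in Linear Least Squares")
numpy.linalg.LinAlgError: SVD did not converge in Linear Least Squares
```

```bash
python3 - <<'E'
from h import *
im=pickle.load(open("w2.pkl","rb")); P=cloud(im);st=im["state"];R=Rn.from_rotvec(st["eef_rot"]).as_matrix()
for r in range(200,330,10):
    q=P[r,268:294]; q=q[~np.isnan(q[:,0])]
    if len(q): print(r,len(q),np.median((q-st["tcp_pos"])@R,0).round(4))
E
```

```text
200 26 [ 0.2247 -0.022   0.0009]
210 26 [-0.0079  0.037   0.0003]
220 26 [-0.0216  0.0361  0.0003]
230 26 [-0.0238  0.0317  0.0003]
240 26 [-0.0237  0.0264  0.0003]
250 26 [-0.0236  0.021   0.0003]
260 26 [-0.0236  0.0154  0.0003]
270 26 [-0.0236  0.0098  0.0004]
280 26 [-0.0234  0.0039  0.0004]
290 26 [-0.0237 -0.0019  0.0004]
300 26 [-0.0239 -0.0079  0.0004]
310 26 [-0.0239 -0.0141  0.0004]
320 26 [-0.0237 -0.0206  0.0004]
```

Emit:
{"method": "servo_tool", "body": {"increments": [[0,0,0.08,-10,36,15,20],[0,0,0.16,-20,73,30,20],[0,0,0.24,-31,110,45,20],[0,0,0.32,-42,146,60,20],[0,0,0.4,-52,182,75,20]]}}

```text
clock: 3.92
tcp_pos: [0.5271, -0.1643, 0.2922]
eef_rot: [1.434, 1.05, -1.438]
wrist_force: [0.9, 0.3, -1.2]
gripper_width: 0.337
```

Emit:
{"method": "servo_tool", "body": {"increments": [[0,0,0,-10,37,5,20],[0,0,0,-20,74,10,20],[0,0,0,-30,110,15,20],[0,0,0,-40,147,20,20],[0,0,0,-52,183,20,20]]}}

```text
clock: 4.33
tcp_pos: [0.4761, 0.0183, 0.3131]
eef_rot: [1.437, 1.045, -1.439]
wrist_force: [-0.4, 0.1, -1.5]
gripper_width: 0.341
```

Emit:
{"method": "servo_tool", "body": {"increments": [[0,0,0,0,0,0,20],[0,0,0,0,0,0,20],[0,0,0,0,0,0,20]]}}

```text
clock: 4.58
tcp_pos: [0.4768, 0.0164, 0.313]
eef_rot: [1.435, 1.045, -1.439]
wrist_force: [0.0, -0.4, -1.6]
gripper_width: 0.339
```

```bash
python3 snap.py wrist w3
```

```text
4.5833 tcp [0.4768 0.0164 0.313 ] x [-0.003 -0.    -1.   ] y [ 0.951 -0.309 -0.002] z [-0.309 -0.951  0.001] q [-1.100e-01  1.030e-01  1.628e+00 -1.000e-03  1.413e+00  1.775e+00] F [ 0.  -0.4 -1.6] w 29.9
```

View pics/w3.png

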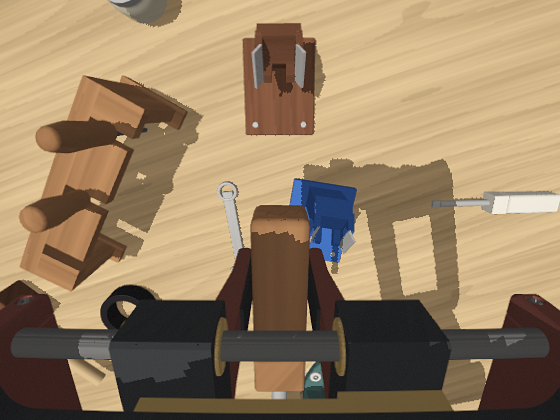

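The brown saddle shows clearly: base near edge from (246,134) to (313,134), steel lips at (258,65) and (300,63). The blue saddle is apart at (322,215), and the free rack slot is at (65,257).

```bash
python3 - <<'E'
from h import *
im=pickle.load(open("w3.pkl","rb")); P=cloud(im); hsv=cv2.cvtColor(im["img"],cv2.COLOR_RGB2HSV)
roi=np.zeros(P.shape[:2],bool); roi[10:150,230:335]=1
Z=P[...,2]
m=roi&(Z>.006)&(Z<.02)&(hsv[...,0]<16)
v,u=np.nonzero(m); w=onplane(im,np.c_[u,v].astype(float),.012)[:,:2]
r=cv2.minAreaRect(w.astype(np.float32)); b=cv2.boxPoints(r); print("base",len(u),r,b.round(4).tolist())
# lips: grey
g=roi&(hsv[...,1]<60)&(Z>.07)
n,l,st,c=cv2.connectedComponentsWithStats(g.astype(np.uint8))
for i in range(1,n):
    if st[i,4]>15:
        q=P[l==i]; print("lip",st[i],q.mean(0).round(4),q.min(0).round(4),q.max(0).round(4))
E
python3 - <<'E'
import cv2
a=cv2.imread("pics/w3.png")[10:150,220:340]; cv2.imwrite("pics/w3c.png",cv2.resize(a,None,fx=4,fy=4,interpolation=cv2.INTER_NEAREST))
E
```

```text
base 4597 ((0.5926299095153809, -0.02034848928451538), (0.09967826306819916, 0.1280895471572876), 72.1177749633789) [[0.5163999795913696, -0.04809999838471413], [0.6383000016212463, -0.08739999681711197], [0.6689000129699707, 0.007400000002235174], [0.546999990940094, 0.04670000076293945]]
lip [251  44  13  45 388] [ 0.6134 -0.0031  0.1171] [ 0.5937 -0.0135  0.095 ] [0.6315 0.0073 0.1349]
lip [295  44  11  44 379] [ 0.5996 -0.0461  0.1174] [ 0.5785 -0.0533  0.0975] [ 0.6195 -0.0387  0.1351]
```

View pics/w3c.png

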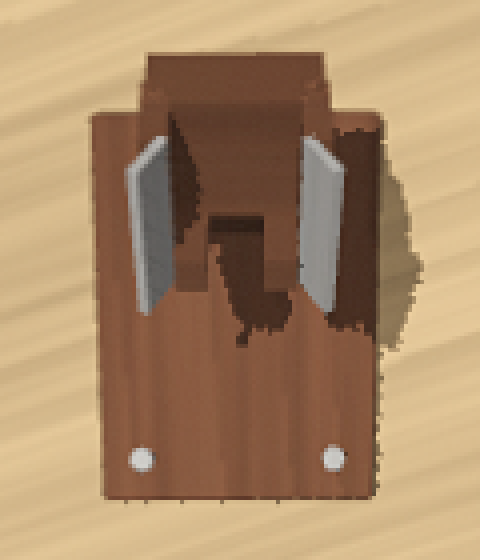

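```bash
python3 - <<'E'
from h import *
for f in("w3.pkl","im0.pkl"):
    o=pickle.load(open(f,"rb"))
    for im in ([o] if f[0]=="w" else [o["scene"],o["side"]]):
        P=cloud(im);hsv=cv2.cvtColor(im["img"],cv2.COLOR_RGB2HSV)
        m=(hsv[...,0]>105)&(hsv[...,0]<125)&(hsv[...,1]>150)&(P[...,0]>.2)&(P[...,0]<.8)&(abs(P[...,1])<.3)&(P[...,2]>-.01)
        q=P[m]; print(len(q),np.percentile(q,[1,50,99],axis=0).round(3).tolist())
        h=q[q[:,2]>.06]; print(" high",len(h),h.min(0).round(3) if len(h) else 0,h.max(0).round(3) if len(h) else 0)
E
```

```text
3206 [[0.31, -0.082, 0.01], [0.422, -0.03, 0.073], [0.453, 0.008, 0.123]]
 high 1676 [ 0.373 -0.068  0.06 ] [ 0.447 -0.001  0.126]
912 [[0.315, -0.061, 0.005], [0.417, -0.013, 0.015], [0.452, 0.051, 0.119]]
 high 317 [ 0.394 -0.06   0.06 ] [0.443 0.005 0.123]
1600 [[0.308, -0.068, 0.005], [0.387, -0.013, 0.013], [0.446, 0.049, 0.115]]
 high 316 [ 0.239 -0.052  0.06 ] [0.441 0.056 0.268]
```

Emit:
{"method": "servo_tool", "body": {"increments": [[-0.03,-0.0935,0,23,-7,5,20],[-0.06,-0.187,0,46,-14,5,20],[-0.09,-0.28,0,69,-22,5,20],[-0.12,-0.374,0,91,-29,5,20],[-0.15,-0.4675,0,114,-36,5,20]]}}

```text
clock: 5.05
tcp_pos: [0.5926, -0.0215, 0.3197]
eef_rot: [1.562, 0.623, -1.076]
wrist_force: [0.3, -1.3, -2.4]
gripper_width: 0.341
```

Emit:
{"method": "servo_tool", "body": {"increments": [[-0.03,-0.0935,0,23,-7,-10,20],[-0.06,-0.187,0,46,-14,-20,20],[-0.091,-0.28,0,68,-22,-28,20],[-0.091,-0.28,0,68,-22,-28,20],[-0.091,-0.28,0,68,-22,-28,20]]}}

```text
clock: 5.47
tcp_pos: [0.6578, -0.0432, 0.2873]
eef_rot: [1.592, 0.386, -0.861]
wrist_force: [-0.4, -0.6, -1.7]
gripper_width: 0.339
```

```bash
python3 snap.py wrist w4; python3 snap.py side s4
```

```text
5.4667 tcp [ 0.6578 -0.0432  0.2873] x [ 0.668 -0.218 -0.711] y [ 0.676 -0.221  0.703] z [-0.311 -0.951  0.   ] q [-0.072  0.131  1.964 -0.554  0.329  2.275] F [-0.4 -0.6 -1.7] w 29.8
5.5167 tcp [ 0.6583 -0.0431  0.2889] x [ 0.669 -0.219 -0.71 ] y [ 0.675 -0.221  0.704] z [-0.311 -0.95  -0.   ] q [-0.071  0.129  1.961 -0.55   0.332  2.272] F [-0.4 -0.4 -1.9] w 29.9
```

View pics/w4.png

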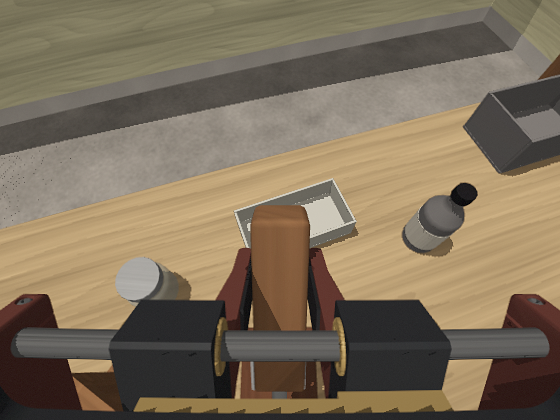

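View pics/s4.png

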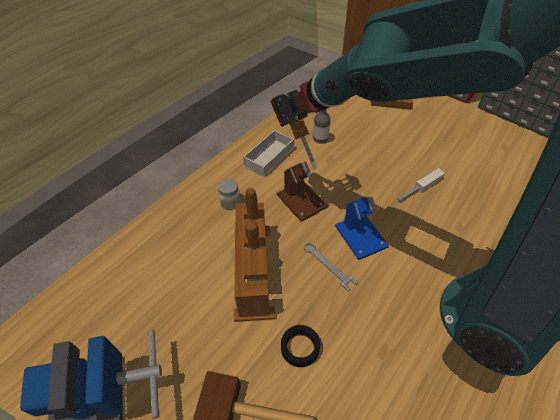

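The side view shows the held screwdriver at (303,145), above and behind the saddle at (300,190). Joint 5 is at 0.33, near its 0.2 limit, so I'll fit the kinematics to check that the lowering stays in range.

```bash
cat > kin.py <<'E'
from h import *
from scipy.optimize import least_squares
def rz(a):return Rn.from_euler('z',a).as_matrix()
def ry(a):return Rn.from_euler('y',a).as_matrix()
S=[pickle.load(open("im0.pkl","rb"))["scene"]["state"]]+[pickle.load(open(f"{n}.pkl","rb"))["state"] for n in("w1","w2","w3","w4","s4")]
def fk(q,p):
    h,a,L2,L3,D,d,e=p
    R1=rz(q[0]);A=R1@ry(q[1]);B=A@ry(q[2])
    # forearm along z of B, offset e along B x; wrist roll q4 about z, pitch q5 about y, roll q6 about z
    X=np.array([0,0,h])+R1@[a,d,0]+A@[0,0,L2]+B@[e,0,L3]
    W=B@rz(q[3])@ry(q[4])@rz(q[5])
    return X+W@[0,0,D],W,X
M=np.array([[0,0,1],[0,1,0],[-1,0,0.]])  # placeholder
def toolR(W): # tool x = W z ; find y from data: constant
    return W@C
q0=S[0]
W=fk(S[0]["joint_pos"],np.zeros(7))[1]; C=(W.T@Rn.from_rotvec(S[0]["eef_rot"]).as_matrix()).round(0)
def res(p): return np.concatenate([fk(s["joint_pos"],p)[0]-s["tcp_pos"] for s in S])
sol=least_squares(res,[.4,0,.4,.4,.3,.07,0]); P0=sol.x
def ik(pos,R,seed):
    def f(q):
        x,W,_=fk(q,P0); return np.concatenate([(x-pos)*5,Rn.from_matrix((W@C)@R.T).as_rotvec()])
    return least_squares(f,seed,xtol=1e-12)
if __name__=="__main__":
    print(C); print(P0.round(4),"max res",abs(sol.fun).max())
    for s in S: print(np.degrees(Rn.from_matrix(fk(s["joint_pos"],P0)[1]@C@Rn.from_rotvec(s["eef_rot"]).as_matrix().T).magnitude()).round(2))
E
python3 kin.py
cat > t1.py <<'E'
from kin import *
q=S[-1]["joint_pos"];R=Rn.from_rotvec(S[-1]["eef_rot"]).as_matrix()
for z in(.288,.25,.2,.17,.15):
    r=ik(np.array([.6588,-.0415,z]),R,q); q=r.x; print(z,q.round(3),r.cost)
E
python3 t1.py
```

```text
[[ 0. -0. -1.]
 [ 0.  1. -0.]
 [ 1. -0. -0.]]
[0.2665 0.     0.6111 0.4336 0.3813 0.0689 0.1122] max res 5.764214661141409e-10
0.0
0.0
0.0
0.0
0.0
0.0
0.288 [-0.067  0.131  1.961 -0.56   0.332  2.285] 4.433135916048912e-19
0.25 [-0.067  0.19   2.01  -0.784  0.248  2.518] 7.104709304001633e-25
0.2 [-0.067  0.279  2.065 -1.388  0.177  3.134] 3.548767010945421e-27
0.17 [-0.067  0.338  2.094 -1.878  0.183  3.632] 7.301309170484701e-30
0.15 [-0.067  0.38   2.111 -2.149  0.208  3.908] 9.023246871560827e-26
```

```bash
cat > t2.py <<'E'
from kin import *
lo=np.array([-2.97,-1.01,.21,-.96,.2,-2.98]);hi=np.array([2.97,2.36,2.38,4.11,2.71,2.98])
def Rtool(az,tilt):
    # tilt: pointing forward from vertical toward az; y = forward-up
    e=np.array([np.cos(az),np.sin(az),0]);u=np.array([0,0,1.])
    x=np.sin(tilt)*e-np.cos(tilt)*u; y=np.cos(tilt)*e+np.sin(tilt)*u
    return np.c_[x,y,np.cross(x,y)]
def best(pos,R):
    out=None
    for fl in(0,1):
        RR=R if not fl else R@np.diag([1,-1,-1.])
        for q4 in(0,.0,3.,-.7,.7):
            seed=[np.arctan2(pos[1],pos[0])-.1,.4,1.7,q4,.8,1.6 if not fl else -1.5]
            r=ik(np.array(pos),RR,seed)
            if r.cost<1e-8:
                q=r.x.copy()
                for i in(0,3,5): q[i]=(q[i]+np.pi)%(2*np.pi)-np.pi
                if q[3]<-.96:q[3]+=2*np.pi
                m=min((q-lo).min(),(hi-q).min())
                if out is None or m>out[0]: out=(m,fl,q)
    return out
if __name__=="__main__":
    D=np.radians
    T=np.array([.6015,-.023,.1]);e=np.array([.9518,-.3068,0]);u=np.array([0,0,1.])
    ex=(e+u)/2**.5; G=T+.075*ex
    for th in(0,15,20,25,30,35,45,55,65,75):
        R=Rtool(D(-17.87),D(45-th)); o=best(G+R[:,0]*.012,R); o2=best(G+R[:,0]*.012+u*.1,R)
        print("trough th",th,o and (round(o[0],2),o[1],o[2].round(2)),o2 and (round(o2[0],2),o2[1]))
    for th in(0,15,25,35,45):
        R=Rtool(D(-40.8),D(-th)); o=best(np.array([.583,-.347,.015])+R[:,0]*.010,R); print("bench th",th,o and (round(o[0],2),o[1],o[2].round(2)))
    F=np.array([.481,.317,.12])
    for th in(45,55,65,75):
      for az in(15,30,42,55):
        R=Rtool(D(az),D(90-th)); o=best(F+.075*u+R[:,0]*.012,R); o2=best(F+.175*u+R[:,0]*.012,R)
        print("rack th",th,az,o and (round(o[0],2),o[1],o[2].round(2)),o2 and (round(o2[0],2),o2[1]))
E
python3 t2.py
```

```text
trough th 0 (np.float64(-0.42), 1, array([-0.07,  0.39,  2.12,  0.89, -0.22, -2.27])) (np.float64(0.03), 0)
trough th 15 (np.float64(0.17), 1, array([-0.11,  0.36,  1.92, -0.29,  0.37, -1.13])) (np.float64(0.41), 0)
trough th 20 (np.float64(0.31), 1, array([-0.12,  0.37,  1.85, -0.17,  0.51, -1.25])) (np.float64(0.54), 1)
trough th 25 (np.float64(0.44), 1, array([-0.13,  0.38,  1.77, -0.1 ,  0.64, -1.32])) (np.float64(0.67), 0)
trough th 30 (np.float64(0.58), 0, array([-0.14,  0.41,  1.7 , -0.06,  0.78,  1.78])) (np.float64(0.79), 1)
trough th 35 (np.float64(0.71), 1, array([-0.15,  0.44,  1.63, -0.04,  0.91, -1.39])) (np.float64(0.87), 1)
trough th 45 (np.float64(0.9), 1, array([-0.17,  0.51,  1.48,  0.  ,  1.16, -1.42])) (np.float64(0.96), 0)
trough th 55 (np.float64(0.98), 0, array([-0.18,  0.6 ,  1.33,  0.02,  1.39,  1.7 ])) (np.float64(0.98), 0)
trough th 65 (np.float64(0.96), 1, array([-0.19,  0.7 ,  1.17,  0.04,  1.62, -1.45])) (np.float64(0.86), 1)
trough th 75 (np.float64(0.81), 1, array([-0.2 ,  0.8 ,  1.02,  0.06,  1.84, -1.46])) (np.float64(0.7), 1)
bench th 0 (np.float64
[... 1403 characters left out ...]
[0.44, 0.2 , 1.97, 0.07, 0.54, 1.44])) (np.float64(0.55), 0)
rack th 65 42 (np.float64(0.38), 1, array([ 0.36,  0.2 ,  1.97,  0.28,  0.58, -2.14])) (np.float64(0.55), 0)
rack th 65 55 (np.float64(0.44), 1, array([ 0.29,  0.22,  1.94,  0.43,  0.68, -2.54])) (np.float64(0.57), 0)
rack th 75 15 (np.float64(0.57), 0, array([ 0.5 ,  0.26,  1.81, -0.08,  0.82,  1.86])) (np.float64(0.7), 1)
rack th 75 30 (np.float64(0.55), 0, array([0.45, 0.25, 1.83, 0.03, 0.81, 1.48])) (np.float64(0.69), 0)
rack th 75 42 (np.float64(0.56), 0, array([0.41, 0.25, 1.82, 0.11, 0.82, 1.18])) (np.float64(0.69), 0)
rack th 75 55 (np.float64(0.57), 1, array([ 0.37,  0.26,  1.81,  0.19,  0.86, -2.27])) (np.float64(0.7), 1)
```

The fitted model matches exactly and shows that the square-on grasp would break joint limits (q5 about 0.18) at the saddle. So I'll lay the screwdriver back on the bench and regrasp it leaning 30° toward the butt.

Emit:
{"method": "servo_tool", "body": {"increments": [[0.0304,0.0928,0,-5,-20,5,20],[0.061,0.1856,0,-10,-40,5,20],[0.091,0.278,0,-15,-60,5,20],[0.122,0.371,0,-20,-80,5,20],[0.152,0.464,0,-25,-100,0,20]]}}

```text
clock: 5.98
tcp_pos: [0.6351, -0.1419, 0.2962]
eef_rot: [1.529, 0.784, -1.208]
wrist_force: [0.0, -1.0, -2.2]
gripper_width: 0.338
```

Emit:
{"method": "servo_tool", "body": {"increments": [[0.0304,0.0928,0,-5,-20,-10,20],[0.061,0.1856,0,-10,-40,-20,20],[0.091,0.278,0,-15,-60,-30,20],[0.091,0.278,0,-20,-80,-40,20],[0.091,0.278,0,-25,-100,-50,20]]}}

```text
clock: 6.4
tcp_pos: [0.6115, -0.2436, 0.2418]
eef_rot: [1.448, 1.03, -1.422]
wrist_force: [0.1, -0.4, -0.5]
gripper_width: 0.339
```

Emit:
{"method": "servo_tool", "body": {"increments": [[0,0,-0.08,-5,-20,-15,20],[0,0,-0.16,-10,-40,-30,20],[0,0,-0.24,-15,-60,-45,20],[0,0,-0.32,-20,-80,-60,20],[0,0,-0.4,-25,-103,-75,20]]}}

```text
clock: 6.82
tcp_pos: [0.5851, -0.3456, 0.1673]
eef_rot: [1.724, 0.762, -1.7]
wrist_force: [0.7, -0.3, -1.3]
gripper_width: 0.34
```

Emit:
{"method": "servo_tool", "body": {"increments": [[0,0,0,0,0,0,20],[0,0,0,0,0,0,20]]}}

```text
clock: 6.98
tcp_pos: [0.5843, -0.3457, 0.1665]
eef_rot: [1.721, 0.766, -1.701]
wrist_force: [0.1, 0.1, -1.3]
gripper_width: 0.341
```

```bash
python3 snap.py wrist w5
```

```text
6.9833 tcp [ 0.5843 -0.3457  0.1665] x [ 0.015 -0.007 -1.   ] y [ 0.753 -0.657  0.016] z [-0.657 -0.753 -0.005] q [-0.638  0.511  1.404  0.004  1.21   1.649] F [ 0.1  0.1 -1.3] w 30.0
```

Emit:
{"method": "servo_tool", "body": {"increments": [[0.0105,0.012,0,0,0,-38,20],[0.0105,0.012,0,0,0,-76,20],[0.0105,0.012,0,0,0,-114,20],[0.0105,0.012,0,0,0,-140,20],[0.0105,0.012,0,0,0,-148,20]]}}

```text
clock: 7.45
tcp_pos: [0.583, -0.3417, 0.0154]
eef_rot: [1.716, 0.788, -1.713]
wrist_force: [-0.5, -0.3, -1.3]
gripper_width: 0.341
```

Emit:
{"method": "servo_tool", "body": {"increments": [[0,0,0,0,0,-4,20],[0,0,0,0,0,-8,20],[0,0,0,0,0,-10,20],[0,0,0,0,0,-10.5,20]]}}

```text
clock: 7.78
tcp_pos: [0.5858, -0.3451, 0.01]
eef_rot: [1.718, 0.778, -1.709]
wrist_force: [-0.4, -0.5, -1.0]
gripper_width: 0.335
```

```bash
python3 -c "
from workcell import ctrl
s=ctrl.sense();print(s['tcp_pos'],s['wrist_force'],s['wrist_torque'])
from h import *
print(Rn.from_rotvec(s['eef_rot']).as_matrix().round(3))"
```

```text
[ 0.58581682 -0.34510225  0.01002584] [-0.39300397 -0.54203855 -0.97339699] [-0.02478126 -0.02049564 -0.03188858]
[[ 0.005  0.754 -0.656]
 [ 0.    -0.656 -0.754]
 [-1.     0.004 -0.004]]
```

Emit:
{"method": "servo_tool", "body": {"increments": [[0,0,0,0,0,-2,20],[0,0,0,0,0,-3,20],[0,0,0,0,0,-3,34],[0,0,0,0,0,-3,50],[0,0,0,0,0,-3,50]]}}

```text
clock: 8.2
tcp_pos: [0.5846, -0.3446, 0.0056]
eef_rot: [1.718, 0.78, -1.711]
wrist_force: [-0.0, -0.0, -0.1]
gripper_width: 0.502
```

Emit:
{"method": "servo_tool", "body": {"increments": [[0,0,0,0,0,0,60],[0,0,0,0,0,0,60],[0,0,0,0,0,15,60],[0,0,0,0,0,40,60],[0,0,0,0,0,75,60]]}}

```text
clock: 8.62
tcp_pos: [0.5822, -0.3429, 0.0779]
eef_rot: [1.716, 0.787, -1.716]
wrist_force: [0.1, 0.6, -0.1]
gripper_width: 0.688
```

Emit:
{"method": "servo_tool", "body": {"increments": [[0,0,0,0,0,40,60],[0,0,0,0,0,80,60],[0,0,0,0,0,120,60],[0,0,0,0,0,120,60],[0,0,0,0,0,120,60]]}}

```text
clock: 9.03
tcp_pos: [0.5861, -0.3456, 0.2036]
eef_rot: [1.719, 0.775, -1.707]
wrist_force: [-0.3, 0.2, -0.2]
gripper_width: 0.683
```

```bash
python3 snap.py wrist w6; python3 - <<'E'
from h import *
im=pickle.load(open("w6.pkl","rb")); P=cloud(im)
roi=np.zeros(P.shape[:2],bool); roi[80:290,225:335]=1
m=roi&(P[...,2]>.022)&(P[...,2]<.04)
m=cv2.morphologyEx(m.astype(np.uint8),cv2.MORPH_OPEN,np.ones((5,5)))
n,l,st,_=cv2.connectedComponentsWithStats(m); i=1+np.argmax(st[1:,4]); v,u=np.nonzero(l==i); print(st[i],np.median(P[v,u,2]))
w=onplane(im,np.c_[u,v].astype(float),.03)[:,:2]
r=cv2.minAreaRect(w.astype(np.float32)); b=cv2.boxPoints(r);print(r,b.round(4).tolist())
E
```

```text
9.0333 tcp [ 0.5861 -0.3456  0.2036] x [ 0.008 -0.002 -1.   ] y [ 0.754 -0.657  0.007] z [-0.657 -0.754 -0.004] q [-0.636  0.485  1.352  0.003  1.297  1.65 ] F [-0.3  0.2 -0.2] w 60.1
[ 267  162   27   92 2343] 0.03029575895705722
((0.5726999044418335, -0.333528071641922), (0.029552966356277466, 0.10976265370845795), 49.146732330322266) [[0.5214999914169312, -0.30880001187324524], [0.6044999957084656, -0.3806000053882599], [0.6238999962806702, -0.35830000042915344], [0.5408999919891357, -0.2865000069141388]]
```

View pics/w6.png

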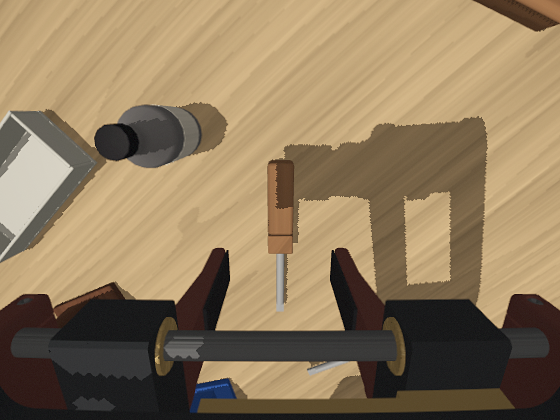

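The handle lies flat again at (.5727,-.3335), yaw -40.9°. Before tilting I'll check the hand body's clearance to the glue bottle.

```bash
python3 - <<'E'
from h import *
P=[];
for im in [pickle.load(open("w6.pkl","rb"))]+[pickle.load(open("im0.pkl","rb"))[k] for k in("scene","side")]:
    c=cloud(im); m=(c[...,0]>.6)&(c[...,0]<.8)&(c[...,1]>-.36)&(c[...,1]<-.15)&(c[...,2]>.06)&(c[...,2]<.17)
    q=c[m]; print(len(q),q.mean(0).round(3),np.percentile(q,[2,98],axis=0).round(3).tolist())
    P.append(q)
P=np.vstack(P)
TCP=np.array([.5837,-.3430,.0089]); e=np.array([.7565,-.654,0]);u=np.array([0,0,1])
for th in(0,30):
  t=np.radians(th); x=-np.sin(t)*e-np.cos(t)*u; y=np.cos(t)*e-np.sin(t)*u; z=np.cross(x,y)
  L=(P-TCP)@np.c_[x,y,z]
  b=L[L[:,0]<-.07]; print(th,"pts near body: y range",b[:,1].min(),b[:,1].max(),"z",b[:,2].min(),b[:,2].max(), "x",b[:,0].min())
E
```

```text
4482 [ 0.71  -0.309  0.115] [[0.689, -0.328, 0.066], [0.737, -0.285, 0.152]]
421 [ 0.717 -0.284  0.1  ] [[0.691, -0.304, 0.062], [0.741, -0.271, 0.151]]
334 [ 0.706 -0.289  0.1  ] [[0.685, -0.311, 0.062], [0.732, -0.273, 0.151]]
0 pts near body: y range 0.0411739230046347 0.09993379708025601 z -0.14915161644461744 -0.08980058615826338 x -0.14448831160856956
30 pts near body: y range -0.021354309790161327 0.05818400685106625 z -0.14915161644461744 -0.08927204881934461 x -0.16553706949856706
```

The bottle would touch the hand body if I tilt here. I'll lift the screwdriver square-on, shift it about 65 mm sideways away from the bottle, and then do the leaning grasp.

Emit:
{"method": "servo_tool", "body": {"increments": [[0,0,0,0,0,-40,60],[0,0,0,0,0,-80,60],[0,0,0,0,0,-120,60],[0,0,0,0,0,-160,60],[0,0,0,0,0,-185,60]]}}

```text
clock: 9.5
tcp_pos: [0.5803, -0.3414, 0.0085]
eef_rot: [1.716, 0.79, -1.718]
wrist_force: [-0.2, 0.2, 0.4]
gripper_width: 0.683
```

Emit:
{"method": "servo_tool", "body": {"increments": [[0,0,0,0,0,-8,60],[0,0,0,0,0,-11,20],[0,0,0,0,0,-11,20],[0,0,0,0,0,-11,20],[0,0,0,0,0,-11,20]]}}

```text
clock: 9.92
tcp_pos: [0.5847, -0.3446, 0.0046]
eef_rot: [1.718, 0.78, -1.711]
wrist_force: [-0.6, 0.3, -0.7]
gripper_width: 0.416
```

Emit:
{"method": "servo_tool", "body": {"increments": [[0,0,0,0,0,0,20],[0,0,0,0,0,0,20],[0,0,0,0,0,0,20]]}}

```text
clock: 10.17
tcp_pos: [0.5849, -0.3447, 0.0049]
eef_rot: [1.718, 0.78, -1.71]
wrist_force: [-0.0, 0.8, 2.1]
gripper_width: 0.341
```

Emit:
{"method": "servo_tool", "body": {"increments": [[0,0,0,0,0,15,20],[0,0,0,-15,-17,25,20],[0,0,0,-30,-35,25,20],[0,0,0,-43,-50,18,20],[0,0,0,-43,-50,8,20]]}}

```text
clock: 10.58
tcp_pos: [0.5401, -0.3979, 0.0133]
eef_rot: [1.718, 0.776, -1.712]
wrist_force: [-0.1, -0.8, -1.3]
gripper_width: 0.343
```

Emit:
{"method": "servo_tool", "body": {"increments": [[0,0,0,0,0,-5,20],[0,0,0,0,0,-8,20],[0,0,0,0,0,-8,20]]}}

```text
clock: 10.83
tcp_pos: [0.5407, -0.3939, 0.0048]
eef_rot: [1.716, 0.783, -1.713]
wrist_force: [-5.2, -1.9, 8.2]
gripper_width: 0.34
```

Emit:
{"method": "servo_tool", "body": {"increments": [[0,0,0,0,0,0,60],[0,0,0,0,0,0,60],[0,0,0,0,0,0,60],[0,0,0,0,0,10,60],[0,0,0,0,0,35,60]]}}

```text
clock: 11.25
tcp_pos: [0.5395, -0.392, 0.0364]
eef_rot: [1.717, 0.788, -1.715]
wrist_force: [0.1, 0.3, -0.4]
gripper_width: 0.662
```

Emit:
{"method": "servo_tool", "body": {"increments": [[0.069,0.079,0,0,0,25,60],[0.138,0.158,0,0,0,35,60],[0.207,0.237,0,0,0,35,60],[0.276,0.316,0,0,0,35,60],[0.345,0.396,0,0,0,35,60]]}}

```text
clock: 11.67
tcp_pos: [0.5426, -0.3949, 0.0767]
eef_rot: [1.602, 1.32, -2.041]
wrist_force: [-0.3, -0.8, -0.1]
gripper_width: 0.683
```

Emit:
{"method": "servo_tool", "body": {"increments": [[0,0,0,0,0,0,60],[0,0,0,0,0,0,60]]}}

```text
clock: 11.83
tcp_pos: [0.5417, -0.3943, 0.0716]
eef_rot: [1.602, 1.32, -2.041]
wrist_force: [-0.9, -0.0, 0.9]
gripper_width: 0.686
```

```bash
python3 snap.py wrist w7; python3 - <<'E'
from h import *
im=pickle.load(open("w7.pkl","rb")); P=cloud(im)
roi=np.zeros(P.shape[:2],bool); roi[60:300,235:325]=1
m=roi&(P[...,2]>.026)&(P[...,2]<.035)
m=cv2.morphologyEx(m.astype(np.uint8),cv2.MORPH_OPEN,np.ones((5,5)))
n,l,st,_=cv2.connectedComponentsWithStats(m); i=1+np.argmax(st[1:,4]); v,u=np.nonzero(l==i); print(st[i],np.median(P[v,u,2]))
w=onplane(im,np.c_[u,v].astype(float),.03)[:,:2]
r=cv2.minAreaRect(w.astype(np.float32)); b=cv2.boxPoints(r);print(r,b.round(4).tolist())
E
```

```text
11.8333 tcp [ 0.5417 -0.3943  0.0716] x [-0.376  0.332 -0.865] y [ 0.653 -0.568 -0.502] z [-0.658 -0.753 -0.003] q [-0.73   0.906  0.982 -0.004  1.779  1.558] F [-0.9 -0.   0.9] w 60.4
[ 257  168   48  102 4204] 0.030319623210393727
((0.5290384292602539, -0.38348013162612915), (0.02958727814257145, 0.11214520782232285), 48.990325927734375) [[0.47699999809265137, -0.3578000068664551], [0.5616000294685364, -0.43140000104904175], [0.5810999870300293, -0.4090999960899353], [0.49639999866485596, -0.33550000190734863]]
```

View pics/w7.png

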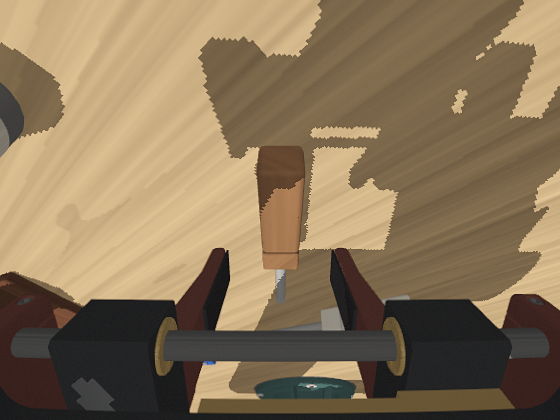

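The handle at (282,205) lies between the fingers, and the tool leans 30°. Now down to grip it.

Emit:
{"method": "servo_tool", "body": {"increments": [[0,0,0,-2,1,-25,60],[0,0,0,-2,1,-50,60],[0,0,0,-2,1,-60,60],[0,0,0,-2,1,-62,20],[0,0,0,-2,1,-62,20]]}}

```text
clock: 12.3
tcp_pos: [0.539, -0.3929, 0.0132]
eef_rot: [1.602, 1.318, -2.041]
wrist_force: [-0.0, 0.1, -0.0]
gripper_width: 0.568
```

Emit:
{"method": "servo_tool", "body": {"increments": [[0,0,0,0,0,0,20],[0,0,0,0,0,0,20],[0,0,0,0,0,0,20],[0,0,0,0,0,0,20]], "squeeze": 35}}

```text
clock: 12.63
tcp_pos: [0.5401, -0.3939, 0.0136]
eef_rot: [1.603, 1.316, -2.04]
wrist_force: [0.8, -1.0, 5.2]
gripper_width: 0.342
```

Emit:
{"method": "servo_tool", "body": {"increments": [[0,0,0,0,0,0,20],[0,0,0,0,0,15,20],[0,0,0,0,0,50,20],[0,0,0,0,0,90,20],[0,0,0,0,0,130,20]]}}

```text
clock: 13.05
tcp_pos: [0.5388, -0.3929, 0.1434]
eef_rot: [1.601, 1.32, -2.042]
wrist_force: [0.3, -0.7, -1.6]
gripper_width: 0.34
```

Emit:
{"method": "servo_tool", "body": {"increments": [[0,0,0,0,0,40,20],[0,0,0,0,0,80,20],[0,0,0,0,0,120,20],[0,0,0,0,0,120,20],[0,0,0,0,0,120,20]]}}

```text
clock: 13.47
tcp_pos: [0.5404, -0.3943, 0.2657]
eef_rot: [1.604, 1.311, -2.037]
wrist_force: [0.1, -0.5, -2.2]
gripper_width: 0.339
```

```bash
python3 snap.py wrist w8;  python3 - <<'E'
from h import *
im=pickle.load(open("w8.pkl","rb")); P=cloud(im);st=im["state"];R=Rn.from_rotvec(st["eef_rot"]).as_matrix()
for r in range(150,330,8):
    q=P[r,268:292]; q=q[~np.isnan(q[:,0])]
    if len(q):
        T=(q-st["tcp_pos"])@R; print(r,len(q),np.median(T,0).round(4))
E
```

```text
13.4667 tcp [ 0.5404 -0.3943  0.2657] x [-0.371  0.327 -0.869] y [ 0.656 -0.571 -0.494] z [-0.658 -0.753 -0.003] q [-0.731  0.759  0.813 -0.005  2.087  1.556] F [ 0.1 -0.5 -2.2] w 29.8
150 24 [ 0.2847  0.0361 -0.0004]
158 24 [ 0.2918  0.0236 -0.0004]
166 24 [ 0.2995  0.0105 -0.0004]
174 24 [ 0.3072 -0.0032 -0.0004]
182 24 [ 0.3154 -0.0177 -0.0004]
190 24 [ 0.3238 -0.0329 -0.0004]
198 24 [ 0.333  -0.0489 -0.0004]
206 24 [ 0.3427 -0.0659 -0.0004]
214 24 [-0.0134  0.0361 -0.0001]
222 24 [-0.0181  0.0334 -0.0001]
230 24 [-0.0225  0.0308 -0.0001]
238 24 [-0.0268  0.0283 -0.0001]
246 24 [-0.0304  0.0257 -0.0001]
254 24 [-0.0318  0.0222 -0.0001]
262 24 [-0.029   0.0166 -0.0001]
270 23 [-0.0255  0.0104  0.0002]
278 24 [-0.0216  0.0035 -0.0001]
286 23 [-0.0172 -0.004  -0.0004]
294 22 [-0.0123 -0.0122  0.0005]
302 24 [-0.0079 -0.0205 -0.0001]
310 24 [-0.0022 -0.0302 -0.0001]
318 24 [ 0.0039 -0.0407 -0.0001]
326 24 [ 0.0114 -0.0529 -0.0001]
```

View pics/w8.png

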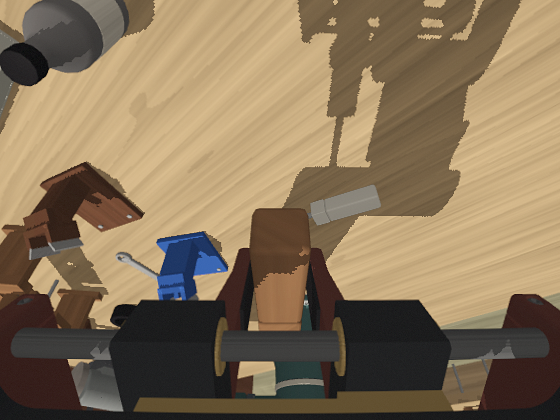

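The grip angle is 29.9° and the shoulder sits 72 mm along the handle from the TCP, with no slip. Now over to the saddle.

Emit:
{"method": "servo_tool", "body": {"increments": [[0,0,0.081,11,35,8,20],[0,0,0.162,22,70,16,20],[0,0,0.243,34,106,24,20],[0,0,0.324,45,142,32,20],[0,0,0.404,57,178,40,20]]}}

```text
clock: 13.93
tcp_pos: [0.5956, -0.2135, 0.2998]
eef_rot: [1.206, 1.503, -1.793]
wrist_force: [0.1, 0.1, -1.5]
gripper_width: 0.339
```

Emit:
{"method": "servo_tool", "body": {"increments": [[-0.03,-0.093,0,11,35,0,20],[-0.06,-0.186,0,22,70,0,20],[-0.09,-0.279,0,34,106,0,20],[-0.12,-0.372,0,45,142,0,20],[-0.15,-0.465,0,57,177,0,20]]}}

```text
clock: 14.35
tcp_pos: [0.6525, -0.0362, 0.2999]
eef_rot: [1.427, 1.078, -1.458]
wrist_force: [0.9, -0.4, -2.4]
gripper_width: 0.339
```

Emit:
{"method": "servo_tool", "body": {"increments": [[-0.03,-0.093,0,0,0,0,20],[-0.06,-0.186,0,0,0,0,20],[-0.09,-0.279,0,0,0,0,20],[-0.09,-0.279,0,0,0,0,20],[-0.09,-0.279,0,0,0,0,20]]}}

```text
clock: 14.77
tcp_pos: [0.65, -0.0374, 0.2995]
eef_rot: [1.509, 0.835, -1.253]
wrist_force: [0.3, 0.1, -1.8]
gripper_width: 0.336
```

```bash
python3 snap.py wrist w9; python3 snap.py side s9; python3 snap.py scene c9; python3 - <<'E'
from h import *
a=cv2.imread("pics/s9.png")[80:260,220:420];b=cv2.imread("pics/c9.png")[100:260,170:370]
cv2.imwrite("pics/z9.png",np.vstack([cv2.resize(a,None,fx=1.8,fy=1.8),cv2.resize(b,None,fx=1.8,fy=1.7)])[:600])
E
```

```text
14.7667 tcp [ 0.65   -0.0374  0.2995] x [ 0.236 -0.073 -0.969] y [ 0.922 -0.297  0.247] z [-0.306 -0.952 -0.002] q [-0.14   0.248  1.507 -0.043  1.14   1.755] F [ 0.3  0.1 -1.8] w 29.6
14.8167 tcp [ 0.6524 -0.0382  0.3008] x [ 0.239 -0.074 -0.968] y [ 0.922 -0.297  0.25 ] z [-0.306 -0.952 -0.003] q [-0.141  0.25   1.502 -0.044  1.14   1.755] F [-0.4 -0.2 -1.7] w 29.7
14.8667 tcp [ 0.654  -0.0388  0.3015] x [ 0.241 -0.074 -0.968] y [ 0.921 -0.298  0.252] z [-0.307 -0.952 -0.003] q [-0.142  0.251  1.5   -0.044  1.14   1.755] F [-0.2  0.1 -1.6] w 30.3
```

View pics/z9.png

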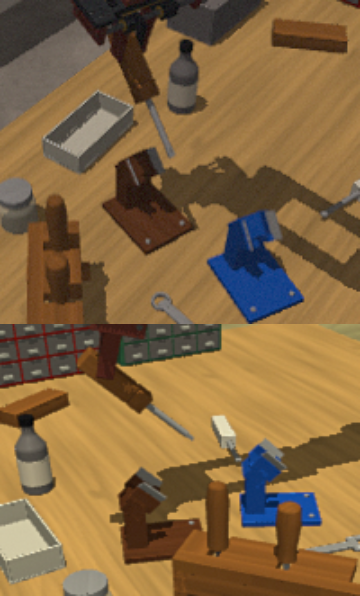

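View pics/w9.png

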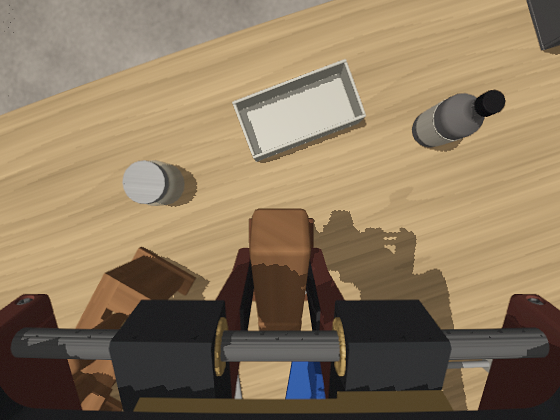

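Emit:
{"method": "servo_tool", "body": {"increments": [[-0.003,-0.008,0,0,-1,-30,20],[-0.003,-0.008,0,0,-1,-60,20],[-0.003,-0.008,0,0,-1,-90,20],[-0.003,-0.008,0,0,-1,-105,20],[-0.003,-0.008,0,0,-1,-105,20]]}}

```text
clock: 15.33
tcp_pos: [0.6519, -0.0399, 0.1921]
eef_rot: [1.511, 0.827, -1.249]
wrist_force: [-1.3, 0.1, -2.5]
gripper_width: 0.341
```

Emit:
{"method": "servo_tool", "body": {"increments": [[0,0,0,0,0,0,20],[0,0,0,0,0,0,20]]}}

```text
clock: 15.5
tcp_pos: [0.6556, -0.0401, 0.1984]
eef_rot: [1.515, 0.819, -1.24]
wrist_force: [1.0, -1.1, -2.1]
gripper_width: 0.339
```

```bash
python3 snap.py wrist w10; python3 snap.py side s10; python3 snap.py scene c10; python3 - <<'E'
from h import *
a=cv2.imread("pics/s10.png")[110:240,250:380];b=cv2.imread("pics/c10.png")[130:260,200:330]
cv2.imwrite("pics/z10.png",np.hstack([cv2.resize(a,None,fx=3,fy=3),cv2.resize(b,None,fx=3,fy=3)]))
# predicted shoulder and blade of held driver; reproject to check
st=pickle.load(open("c10.pkl","rb"))["state"];R=Rn.from_rotvec(st["eef_rot"]).as_matrix()
th=np.radians(29.9); xs=R@[-np.sin(th),np.cos(th),0]; zs=R@[-np.cos(th),-np.sin(th),0]
S=st["tcp_pos"]-.0721*xs+.0019*zs
print("S",S.round(4),"xs",xs.round(3))
T=np.array([.6015,-.023,.1]);e=np.array([.9518,-.3068,0]);u=np.array([0,0,1.]);ex=(e+u)/2**.5;ez=(u-e)/2**.5;ey=np.cross(ez,ex)
print("S in trough",[(S-T)@a for a in(ex,ey,ez)])
for n in("c10","s10"):
    im=pickle.load(open(n+".pkl","rb")); print(n,proj(im,[S,S-.09*xs,S+.11*xs,T]).round(1).tolist())
E
```

```text
15.5 tcp [ 0.6556 -0.0401  0.1984] x [ 0.253 -0.078 -0.964] y [ 0.917 -0.297  0.265] z [-0.307 -0.952 -0.004] q [-0.142  0.338  1.645 -0.053  0.894  1.769] F [ 1.  -1.1 -2.1] w 29.8
15.55 tcp [ 0.6556 -0.04    0.199 ] x [ 0.254 -0.078 -0.964] y [ 0.917 -0.297  0.266] z [-0.307 -0.952 -0.004] q [-0.142  0.337  1.646 -0.053  0.893  1.769] F [ 0.6  0.1 -0.7] w 29.6
15.6 tcp [ 0.6554 -0.0399  0.1991] x [ 0.254 -0.078 -0.964] y [ 0.917 -0.297  0.266] z [-0.307 -0.952 -0.004] q [-0.142  0.337  1.646 -0.053  0.893  1.769] F [ 0.7  0.1 -1.1] w 29.7
S [ 0.6059 -0.0237  0.1492] xs [ 0.668 -0.218  0.711]
S in trough [np.float64(0.03792401818580504), np.float64(0.0006733623457689644), np.float64(0.03167519727490191)]
c10 [[251.8, 182.7], [276.3, 201.3], [219.1, 157.9], [254.6, 198.6]]
s10 [[299.5, 162.7], [311.8, 192.2], [284.0, 125.8], [300.0, 176.1]]
```

View pics/z10.png

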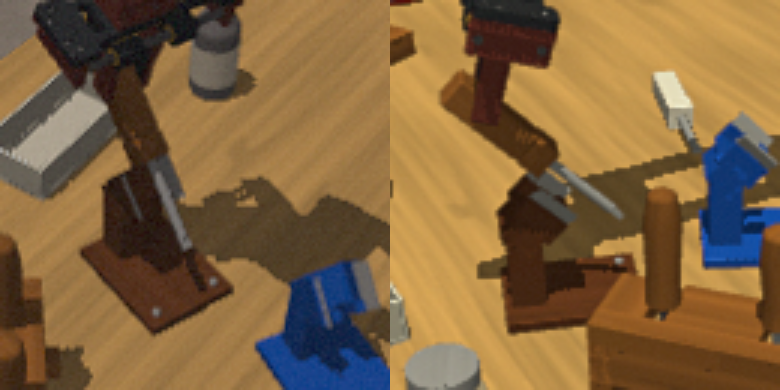

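Both views show the screwdriver in line above the trough. It still needs about 45 mm of descent.

Emit:
{"method": "servo_tool", "body": {"increments": [[0,0,0,-1,0,-10,20],[0,0,0,-2,0,-20,20],[0,0,0,-2,0,-28,20],[0,0,0,-2,0,-32,20],[0,0,0,-2,0,-34,20]]}}

```text
clock: 16.07
tcp_pos: [0.6502, -0.0392, 0.1614]
eef_rot: [1.513, 0.823, -1.243]
wrist_force: [-0.5, -0.6, -1.9]
gripper_width: 0.334
```

Emit:
{"method": "servo_tool", "body": {"increments": [[0,0,0,0,0,-2,20],[0,0,0,0,0,-4,20],[0,0,0,0,0,-6,20],[0,0,0,0,0,-6,20]]}}

```text
clock: 16.4
tcp_pos: [0.6513, -0.0393, 0.1569]
eef_rot: [1.514, 0.821, -1.241]
wrist_force: [-0.8, 0.8, -2.1]
gripper_width: 0.342
```

```bash
cat > chk.py <<'E'
import sys
from snap import *
th=np.radians(29.9)
T=np.array([.6015,-.023,.1]);e=np.array([.9518,-.3068,0]);u=np.array([0,0,1.]);ex=(e+u)/2**.5;ez=(u-e)/2**.5;ey=np.cross(ez,ex)
for n,t in(("side","s"+sys.argv[1]),("scene","c"+sys.argv[1])): im=snap(n,t)
st=im["state"];R=Rn.from_rotvec(st["eef_rot"]).as_matrix()
xs=R@[-np.sin(th),np.cos(th),0]; zs=R@[-np.cos(th),-np.sin(th),0]; S=st["tcp_pos"]-.0721*xs+.0019*zs
print("S in trough",np.round([(S-T)@a*1000 for a in(ex,ey,ez)],1),"xs in trough",np.round([xs@a for a in(ex,ey,ez)],3))
k=sys.argv[1]
a=cv2.imread(f"pics/s{k}.png")[110:240,250:380];b=cv2.imread(f"pics/c{k}.png")[130:260,200:330]
cv2.imwrite(f"pics/z{k}.png",np.hstack([cv2.resize(a,None,fx=3,fy=3),cv2.resize(b,None,fx=3,fy=3)]))
E
python3 chk.py 11
```

```text
16.4 tcp [ 0.6513 -0.0393  0.1569] x [ 0.251 -0.078 -0.965] y [ 0.918 -0.296  0.263] z [-0.306 -0.952 -0.003] q [-0.142  0.381  1.698 -0.058  0.801  1.775] F [-0.8  0.8 -2.1] w 30.1
16.45 tcp [ 0.6514 -0.0393  0.1571] x [ 0.251 -0.078 -0.965] y [ 0.918 -0.296  0.263] z [-0.306 -0.952 -0.003] q [-0.142  0.381  1.698 -0.058  0.801  1.775] F [-0.3 -0.1 -2.3] w 29.9
S in trough [ 5.4 -0.1  5. ] xs in trough [ 1.    -0.002  0.002]
```

View pics/z11.png

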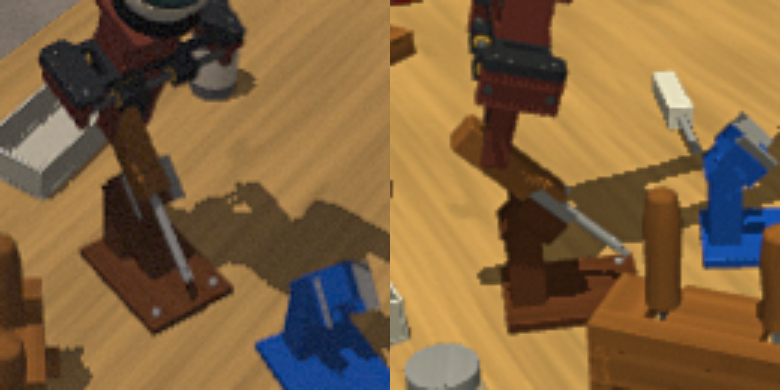

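Emit:
{"method": "servo_tool", "body": {"increments": [[0,0,0,1,0,-1,20],[0,0,0,2,-0.5,-2,20],[0,0,0,2.5,-0.7,-2.5,20],[0,0,0,2.5,-0.7,-2.5,20]]}}

```text
clock: 16.83
tcp_pos: [0.654, -0.0402, 0.1546]
eef_rot: [1.514, 0.82, -1.241]
wrist_force: [-0.2, 0.9, -2.2]
gripper_width: 0.336
```

Emit:
{"method": "servo_tool", "body": {"increments": [[0,0,0,0.7,0,-0.7,20],[0,0,0,1,0,-1,20],[0,0,0,1,0,-1,20]]}}

```text
clock: 17.08
tcp_pos: [0.6548, -0.0401, 0.1539]
eef_rot: [1.514, 0.821, -1.241]
wrist_force: [-2.4, 0.4, 1.5]
gripper_width: 0.341
```

```bash
python3 chk.py 12
```

```text
17.0833 tcp [ 0.6548 -0.0401  0.1539] x [ 0.251 -0.078 -0.965] y [ 0.918 -0.296  0.263] z [-0.306 -0.952 -0.003] q [-0.142  0.389  1.693 -0.058  0.797  1.775] F [-2.4  0.4  1.5] w 30.0
17.1333 tcp [ 0.6548 -0.0401  0.1539] x [ 0.251 -0.078 -0.965] y [ 0.918 -0.296  0.263] z [-0.306 -0.952 -0.003] q [-0.142  0.389  1.693 -0.058  0.797  1.775] F [-2.7 -0.2  1.6] w 29.9
S in trough [5.6 0.2 0.2] xs in trough [ 1.    -0.002  0.002]
```

View pics/z12.png

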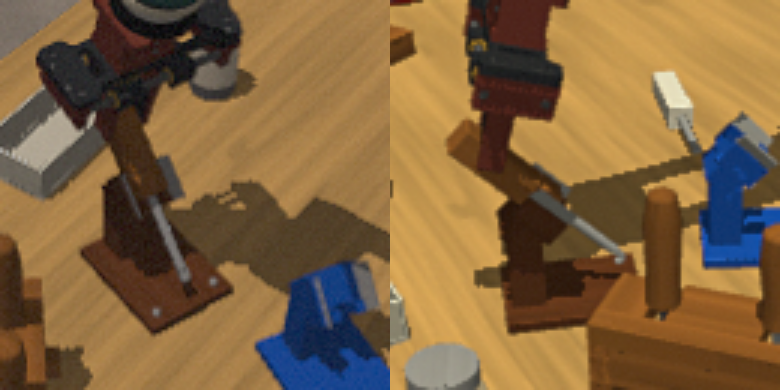

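Force onset at trough z 0.2 mm shows it is on the floor of the trough. Release and back off along the fingers.

Emit:
{"method": "servo_tool", "body": {"increments": [[0,0,0,0,0,0,33],[0,0,0,0,0,0,45],[0,0,0,0,0,0,60],[0,0,0,0,0,0,60],[0,0,0,0,0,0,60]]}}

```text
clock: 17.6
tcp_pos: [0.655, -0.04, 0.1536]
eef_rot: [1.514, 0.821, -1.241]
wrist_force: [0.1, -1.1, -0.4]
gripper_width: 0.642
```

Emit:
{"method": "servo_tool", "body": {"increments": [[0,0,0,-2,1,8,60],[0,0,0,-6,2,24,60],[0,0,0,-12,4,48,60],[0,0,0,-21,6,80,60],[0,0,0,-28,9,110,60]]}}

```text
clock: 18.02
tcp_pos: [0.6258, -0.031, 0.2649]
eef_rot: [1.513, 0.821, -1.242]
wrist_force: [0.9, 0.1, 1.0]
gripper_width: 0.685
```

```bash
python3 chk.py 13; python3 snap.py wrist w13
```

```text
18.0167 tcp [ 0.6258 -0.031   0.2649] x [ 0.25  -0.078 -0.965] y [ 0.918 -0.297  0.262] z [-0.307 -0.952 -0.003] q [-0.133  0.232  1.62  -0.051  1.029  1.771] F [0.9 0.1 1. ] w 60.2
18.0667 tcp [ 0.6286 -0.0308  0.2723] x [ 0.26  -0.079 -0.962] y [ 0.916 -0.296  0.271] z [-0.306 -0.952 -0.005] q [-0.132  0.225  1.613 -0.051  1.032  1.771] F [-0.5  0.3  3.5] w 60.3
S in trough [ 69.6   1.1 103. ] xs in trough [ 1.    -0.003  0.011]
18.1167 tcp [ 0.6295 -0.031   0.2705] x [ 0.261 -0.079 -0.962] y [ 0.916 -0.296  0.273] z [-0.306 -0.952 -0.005] q [-0.132  0.228  1.615 -0.051  1.027  1.771] F [ 0.8  0.3 -0.1] w 60.2
```

View pics/z13.png

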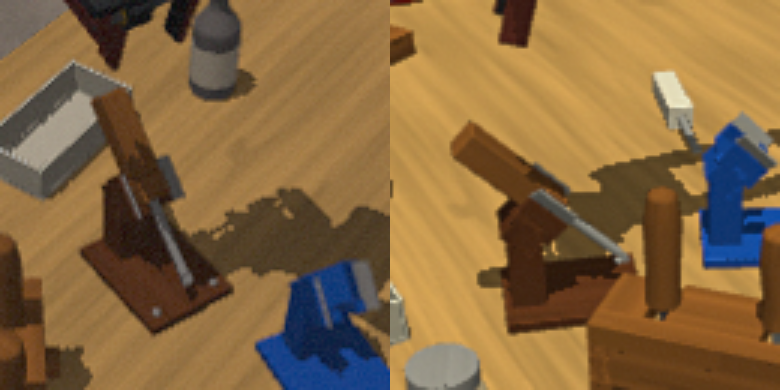

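View pics/w13.png

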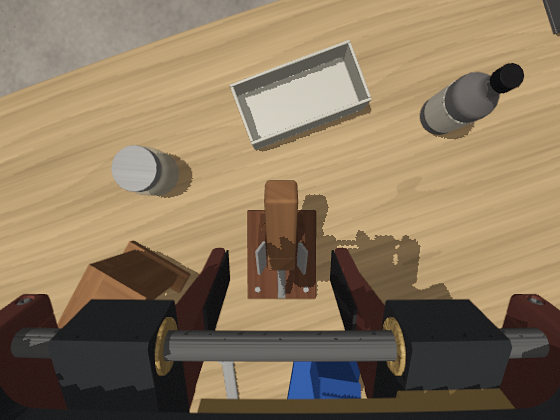

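The screwdriver stays in the trough by itself: handle at (281,222), shaft passing through the stop's slot at (282,285). Now measuring where it lies.

```bash
python3 - <<'E'
from h import *
im=pickle.load(open("w13.pkl","rb"));P=cloud(im);hsv=cv2.cvtColor(im["img"],cv2.COLOR_RGB2HSV)
T=np.array([.6015,-.023,.1]);e=np.array([.9518,-.3068,0]);u=np.array([0,0,1.]);ex=(e+u)/2**.5;ez=(u-e)/2**.5;ey=np.cross(ez,ex)
F=np.c_[ex,ey,ez]
L=(P-T)@F*1000
for r in range(178,275,6): print(r,np.nanmedian(L[r,273:290],0).round(1))
m=np.zeros(L.shape[:2],bool);m[185:275,255:305]=1
m&=(abs(L[...,2]-15)<4)&(L[...,0]>40)&(L[...,0]<108)
q=L[m];print(len(q)); 
for x0 in range(40,108,12):
    s=q[(q[:,0]>=x0)&(q[:,0]<x0+12)]; print(x0,len(s),np.percentile(s[:,1],[2,98]).round(1),s[:,1].mean().round(1),np.median(s[:,2]).round(1))
E
```

```text
178 [   1.9    0.5 -142.4]
184 [110.7   0.2  -6.9]
190 [111.1   0.2   1.4]
196 [110.9   0.2   8.9]
202 [108.6   0.2  14. ]
208 [102.    0.2  14.9]
214 [94.2 -0.3 14.8]
220 [86.1  0.2 14.8]
226 [77.7  0.2 14.9]
232 [68.7  0.2 14.8]
238 [59.7  0.2 15. ]
244 [50.1  0.2 15. ]
250 [39.7  0.2 14.9]
256 [29.2 -0.3 15. ]
262 [17.5  0.2 14.8]
268 [ 5.8  0.2 14.8]
274 [-29.2   0.2   1. ]
1456
40 204 [-13.8  14.4] 0.4 14.8
52 219 [-13.5  14.1] 0.4 14.8
64 244 [-14.1  14.5] 0.3 14.7
76 268 [-13.4  15. ] 0.7 14.8
88 289 [-13.7  14.6] 0.4 14.7
100 232 [-13.7  15.1] 0.4 14.7
```

The handle lies within 1 mm of the ideal pose (butt at 110.9 mm, top face at 14.8 mm, y +0.3 mm). I'll regrasp at the new angle, tool tipped 20° back from vertical.

Emit:
{"method": "servo_tool", "body": {"increments": [[0.032,0.098,0,9,-3,0,60],[0.063,0.197,0,18,-6,0,60],[0.095,0.295,0,27,-9,0,60],[0.127,0.393,0,36,-12,-5,60],[0.158,0.492,0,43,-15,-15,60]]}}

```text
clock: 18.58
tcp_pos: [0.6711, -0.0464, 0.2494]
eef_rot: [1.342, 1.264, -1.611]
wrist_force: [0.9, 0.1, 0.2]
gripper_width: 0.684
```

Emit:
{"method": "servo_tool", "body": {"increments": [[0.032,0.098,0,8,-2,-15,60],[0.032,0.098,0,8,-2,-20,60],[0.032,0.098,0,8,-2,-20,60],[0.032,0.098,0,8,-2,-20,60]]}}

```text
clock: 18.92
tcp_pos: [0.6771, -0.0479, 0.2271]
eef_rot: [1.295, 1.352, -1.681]
wrist_force: [-0.0, -0.1, 0.5]
gripper_width: 0.685
```

```bash
python3 snap.py wrist w14
```

```text
18.9167 tcp [ 0.6771 -0.0479  0.2271] x [-0.331  0.109 -0.937] y [ 0.892 -0.288 -0.349] z [-0.308 -0.951 -0.002] q [-0.196  0.683  0.991  0.044  1.821  1.69 ] F [-0.  -0.1  0.5] w 60.2
```

View pics/w14.png

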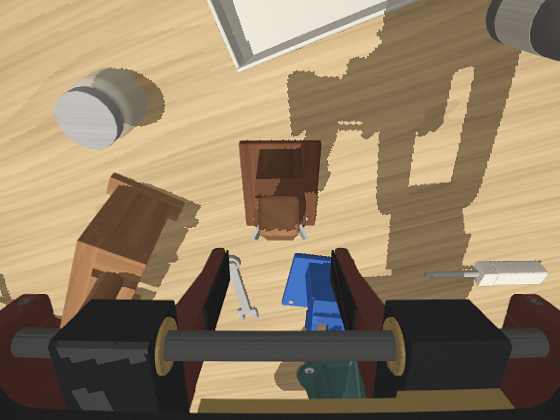

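Emit:
{"method": "servo_tool", "body": {"increments": [[0,0,0,-9,3,-26,60],[0,0,0,-17,6,-50,60],[0,0,0,-25,9,-72,60],[0,0,0,-29,10,-83,60],[0,0,0,-29,10,-85,60]]}}

```text
clock: 19.38
tcp_pos: [0.6464, -0.037, 0.1452]
eef_rot: [1.296, 1.35, -1.678]
wrist_force: [-0.2, -0.1, 0.1]
gripper_width: 0.684
```

Emit:
{"method": "servo_tool", "body": {"increments": [[0,0,0,0,0,0,60],[0,0,0,0,0,0,60]]}}

```text
clock: 19.55
tcp_pos: [0.6499, -0.038, 0.1468]
eef_rot: [1.299, 1.346, -1.675]
wrist_force: [0.4, -0.9, -0.3]
gripper_width: 0.681
```

```bash
python3 snap.py wrist w15; python3 -c "
from h import *
s=pickle.load(open('w15.pkl','rb'))['state']
T=np.array([.6015,-.023,.1]);e=np.array([.9518,-.3068,0]);u=np.array([0,0,1.]);ex=(e+u)/2**.5;ez=(u-e)/2**.5;ey=np.cross(ez,ex)
print(((s['tcp_pos']-T)@np.c_[ex,ey,ez]*1000).round(1))"
```

```text
19.55 tcp [ 0.6499 -0.038   0.1468] x [-0.324  0.108 -0.94 ] y [ 0.894 -0.288 -0.342] z [-0.308 -0.951 -0.003] q [-0.191  0.694  1.166  0.045  1.628  1.687] F [ 0.4 -0.9 -0.3] w 59.9
[68.9  0.6 -2.8]
```

Emit:
{"method": "servo_tool", "body": {"increments": [[0,0,0,-1.7,0,-5,60],[0,0,0,-1.7,0,-5,45],[0,0,0,-1.7,0,-5,20],[0,0,0,-1.7,0,-5,20],[0,0,0,-1.7,0,-5,20]], "squeeze": 40}}

```text
clock: 20.02
tcp_pos: [0.6473, -0.0381, 0.1386]
eef_rot: [1.296, 1.35, -1.68]
wrist_force: [-0.5, 0.7, 0.2]
gripper_width: 0.42
```

Emit:
{"method": "servo_tool", "body": {"increments": [[0,0,0,0,0,0,20],[0,0,0,0,0,0,20],[0,0,0,0,0,0,20]]}}

```text
clock: 20.27
tcp_pos: [0.6473, -0.038, 0.1386]
eef_rot: [1.296, 1.35, -1.679]
wrist_force: [0.6, 0.7, 0.2]
gripper_width: 0.34
```

```bash
python3 snap.py wrist w16; python3 -c "
from h import *
s=pickle.load(open('w16.pkl','rb'))['state']
T=np.array([.6015,-.023,.1]);e=np.array([.9518,-.3068,0]);u=np.array([0,0,1.]);ex=(e+u)/2**.5;ez=(u-e)/2**.5;ey=np.cross(ez,ex)
print(((s['tcp_pos']-T)@np.c_[ex,ey,ez]*1000).round(1))"
```

```text
20.2667 tcp [ 0.6473 -0.038   0.1386] x [-0.329  0.109 -0.938] y [ 0.893 -0.288 -0.346] z [-0.308 -0.951 -0.003] q [-0.192  0.701  1.176  0.045  1.616  1.686] F [0.6 0.7 0.2] w 29.9
[61.4 -0.2 -6.8]
```

Emit:
{"method": "servo_tool", "body": {"increments": [[0,0,0,-2,0.5,5,20],[0,0,0,-3,1,15,20],[0,0,0,-3,1,40,20],[0,0,0,-3,1,80,20],[0,0,0,-3,1,120,20]]}}

```text
clock: 20.73
tcp_pos: [0.6429, -0.0368, 0.2596]
eef_rot: [1.294, 1.353, -1.682]
wrist_force: [0.4, -0.4, -2.0]
gripper_width: 0.342
```

```bash
cat > t3.py <<'E'
from t2 import *
D=np.radians
s=ik(np.array([.6443,-.037,.33]),Rtool(D(-18),D(-20)),[-.19,.5,1.0,.04,1.9,1.69]).x
print("start",s.round(2))
e=lambda a:np.array([np.cos(D(a)),np.sin(D(a)),0])
F=np.array([.481,.317,0])
def path(az,n=12):
    q=s.copy(); out=[]
    A=np.array([.6443,-.037,.33]); B=F+.0067*e(az)-.11*e(42)+[0,0,.36]; 
    for k in range(1,n+1):
        f=k/n; R=Rtool(D(-18+f*(az+18)),D(-20+f*44.7)); r=ik(A+f*(B-A),R,q); q=r.x; out.append(q)
    R=Rtool(D(az),D(24.7))
    for off,z in((.05,.36),(0,.36),(0,.30),(0,.25),(0,.20),(0,.181)):
        r=ik(F+.0067*e(az)-off*e(42)+[0,0,z],R,q); q=r.x; out.append(q)
    return np.array(out)
for az in(30,36,42,50):
    Q=path(az); m=np.minimum(Q-lo,hi-Q); print(az,m.min().round(2),m.min(0).round(2)); print(Q[[5,11,13,17]].round(2))
E
python3 t3.py
```

```text
start [-0.19  0.57  0.95  0.05  1.96  1.71]
30 0.34 [2.53 0.83 0.41 0.96 0.34 1.31]
[[ 0.07  0.15  1.5   0.    1.45  1.53]
 [ 0.34 -0.18  1.87  0.09  1.03  1.36]
 [ 0.44  0.01  1.7   0.04  1.    1.47]
 [ 0.44  0.2   1.97  0.07  0.54  1.44]]
36 0.36 [2.57 0.83 0.41 0.96 0.36 1.32]
[[ 0.07  0.15  1.5   0.    1.45  1.48]
 [ 0.29 -0.18  1.87  0.16  1.05  1.18]
 [ 0.4   0.01  1.7   0.11  1.01  1.31]
 [ 0.4   0.2   1.97  0.18  0.56  1.21]]
42 0.38 [2.6  0.84 0.42 0.96 0.38 1.32]
[[ 0.07  0.15  1.5   0.01  1.45  1.43]
 [ 0.24 -0.17  1.86  0.23  1.08  1.01]
 [ 0.37  0.01  1.7   0.18  1.03  1.14]
 [ 0.37  0.21  1.96  0.28  0.58  1.  ]]
50 0.43 [2.65 0.85 0.43 0.95 0.44 1.33]
[[ 0.06  0.15  1.5   0.01  1.45  1.35]
 [ 0.19 -0.16  1.85  0.3   1.13  0.8 ]
 [ 0.32  0.02  1.69  0.25  1.07  0.94]
 [ 0.32  0.22  1.95  0.38  0.64  0.75]]
```

Emit:
{"method": "servo_tool", "body": {"increments": [[0,0,0.105,-14,15,22,20],[0,0,0.21,-30,32,44,20],[0,0,0.315,-46,49,66,20],[0,0,0.42,-63,67,85,20],[0,0,0.523,-80,85,100,20]]}}

```text
clock: 21.15
tcp_pos: [0.5635, 0.0486, 0.3612]
eef_rot: [0.838, 1.525, -1.308]
wrist_force: [0.9, 0.0, -1.3]
gripper_width: 0.337
```

Emit:
{"method": "servo_tool", "body": {"increments": [[0,0,0.105,-18,22,0,20],[0,0,0.21,-36,44,0,20],[0,0,0.315,-54,66,0,20],[0,0,0.42,-72,88,0,20],[0,0,0.524,-90,110,0,20]]}}

```text
clock: 21.57
tcp_pos: [0.4729, 0.1589, 0.3595]
eef_rot: [0.392, 1.604, -0.92]
wrist_force: [0.3, -0.1, -2.2]
gripper_width: 0.34
```

```bash
python3 snap.py wrist w17
```

```text
21.5667 tcp [0.4729 0.1589 0.3595] x [-0.257 -0.231 -0.938] y [ 0.693  0.633 -0.346] z [ 0.673 -0.739 -0.003] q [ 0.297  0.316  1.297 -0.152  1.849  1.111] F [ 0.3 -0.1 -2.2] w 29.9
```

View pics/w17.png

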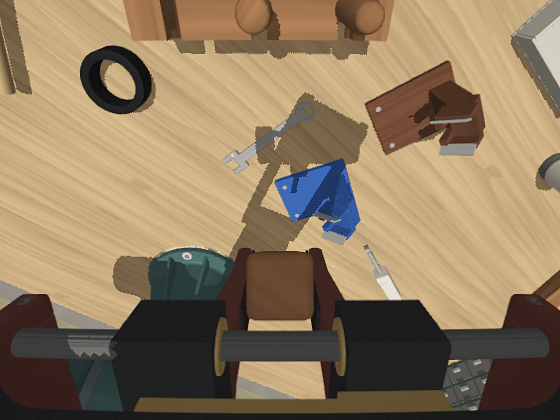

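Emit:
{"method": "servo_tool", "body": {"increments": [[0.066,-0.0725,0,-11,14,0,20],[0.132,-0.145,0,-22,28,0,20],[0.198,-0.2175,0,-33,42,0,20],[0.264,-0.29,0,-44,56,0,20],[0.33,-0.3625,0,-55,70,0,20]]}}

```text
clock: 22.03
tcp_pos: [0.4185, 0.2286, 0.36]
eef_rot: [0.752, 1.413, -0.542]
wrist_force: [0.2, 0.6, -2.3]
gripper_width: 0.337
```

Emit:
{"method": "servo_tool", "body": {"increments": [[0.066,-0.0725,0,-7,9,0,20],[0.132,-0.145,0,-14,19,0,20],[0.198,-0.2175,0,-14,19,0,20],[0.198,-0.2175,0,-14,19,0,20],[0.198,-0.2175,0,-14,19,0,20]]}}

```text
clock: 22.45
tcp_pos: [0.4036, 0.2458, 0.3586]
eef_rot: [0.936, 1.279, -0.319]
wrist_force: [0.1, 0.0, -1.3]
gripper_width: 0.338
```

```bash
python3 snap.py wrist w18;python3 snap.py side s18;python3 snap.py scene c18
```

```text
22.45 tcp [0.4036 0.2458 0.3586] x [ 0.304  0.282 -0.91 ] y [0.676 0.609 0.415] z [ 0.671 -0.742 -0.005] q [ 0.23  -0.174  1.864  0.234  1.086  0.996] F [ 0.1  0.  -1.3] w 29.8
22.5 tcp [0.4054 0.2464 0.3596] x [ 0.306  0.282 -0.909] y [0.675 0.609 0.416] z [ 0.671 -0.741 -0.005] q [ 0.231 -0.172  1.86   0.234  1.086  0.996] F [-0.5 -0.6 -0.8] w 30.3
22.55 tcp [0.4064 0.2468 0.36  ] x [ 0.306  0.283 -0.909] y [0.675 0.609 0.417] z [ 0.671 -0.741 -0.004] q [ 0.231 -0.171  1.859  0.234  1.085  0.996] F [-0.1  0.9 -1. ] w 29.9
```

View pics/w18.png

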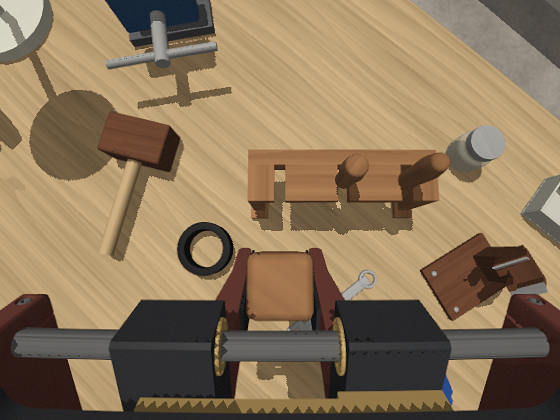

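View pics/s18.png

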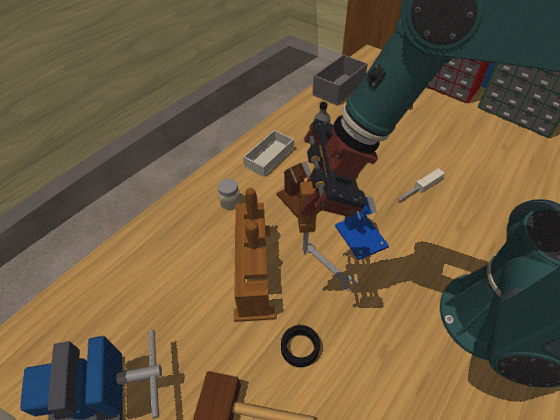

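The wrist view shows the rack with the free slot at (280,183): closed end at row ~165, open front at ~202. The side view shows the screwdriver held upright. I'll enlarge and measure the slot.

```bash
python3 - <<'E'
from h import *
im=pickle.load(open("w18.pkl","rb")); P=cloud(im); Z=P[...,2]
a=im["img"][140:230,235:450]; cv2.imwrite("pics/w18c.png",cv2.resize(a,None,fx=3.6,fy=3.6,interpolation=cv2.INTER_NEAREST)[:,:,::-1])
roi=np.zeros(Z.shape,bool);roi[140:235,240:450]=1
m=roi&(abs(Z-.12)<.008); v,u=np.nonzero(m); print("z med",np.median(Z[m]))
w=onplane(im,np.c_[u,v].astype(float),.12)[:,:2].astype(np.float32)
r=cv2.minAreaRect(w); print(r,cv2.boxPoints(r).round(4).tolist())
for row in range(160,206,4):
    s=''.join('#' if m[row,c] else '.' for c in range(244,300)); print(row,s)
E
```

```text
z med 0.12062014812829142
((0.5474467873573303, 0.25607743859291077), (0.07559165358543396, 0.27082693576812744), 42.162193298339844) [[0.4284999966621399, 0.3310999870300293], [0.6103000044822693, 0.13030000030994415], [0.6664000153541565, 0.181099995970726], [0.4846000075340271, 0.38179999589920044]]
160 ....####################################################
164 ....############.#######################################
168 ....##########################...........###############
172 ....##########################...........###############
176 ....##########################...........###############
180 ....##########################...........###############
184 ....##########################...........###############
188 ....##########################...........###############
192 ....##########################...........###############
196 ....##########################...........###############
200 ...###########################...........###############
204 ........................................................
```

View pics/w18c.png

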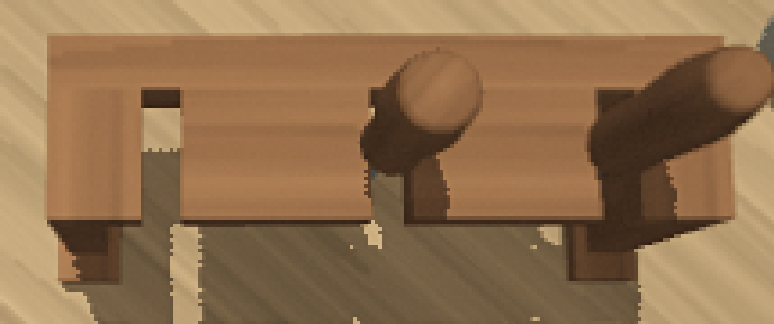

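```bash
python3 - <<'E'
from h import *
im=pickle.load(open("w18.pkl","rb"))
q=onplane(im,[[279,202.3],[279,165.3],[273.5,184],[284.5,184]],.12); print(q.round(4).tolist(),np.linalg.norm(q[0]-q[1]),np.linalg.norm(q[2]-q[3]))
d=q[1]-q[0];d/=np.linalg.norm(d); print("yaw",np.degrees(np.arctan2(d[1],d[0])),"mid",(q[0]+.029*d).round(4),(q[1]-.023*d).round(4), "lateral mid",((q[2]+q[3])/2).round(4))
# held driver
st=im["state"];R=Rn.from_rotvec(st["eef_rot"]).as_matrix()
s0=pickle.load(open("w16.pkl","rb"))["state"];R0=Rn.from_rotvec(s0["eef_rot"]).as_matrix()
T=np.array([.6015,-.023,.1]);e=np.array([.9518,-.3068,0]);u=np.array([0,0,1.]);ex=(e+u)/2**.5;ez=(u-e)/2**.5;ey=np.cross(ez,ex)
St=R0.T@(T+.0009*ex+.0003*ey-.0001*ez-s0["tcp_pos"]); xt=R0.T@ex
print("S tool",St.round(4),"xs tool",xt.round(3)); np.save("grip.npy",np.r_[St,xt])
print("S",(R@St+st["tcp_pos"]).round(4),"axis",(R@xt).round(4))
P=cloud(im)
for r in range(248,322,8):
    p=P[r,262:300];p=p[~np.isnan(p[:,0])];print(r,np.median((p-st["tcp_pos"])@R,0).round(4))
# shaft visible in side/scene
for n in("s18","c18"):
    k=pickle.load(open(n+".pkl","rb"));t=k["state"];Rr=Rn.from_rotvec(t["eef_rot"]).as_matrix();S=Rr@St+t["tcp_pos"];x=Rr@xt
    uv=proj(k,[S+.11*x,S,S-.05*x,S-.09*x]); print(n,uv.round(1).tolist())
    b=k["img"].copy()
    c=uv[1].astype(int);h=70;y0,x0=max(c[1]-h,0),max(c[0]-h,0)
    cc=cv2.resize(b[y0:y0+2*h,x0:x0+2*h],None,fx=4,fy=4,interpolation=cv2.INTER_NEAREST)
    for p in uv: cv2.drawMarker(cc,tuple(((p-[x0,y0]+.5)*4).astype(int).tolist()),(0,255,0),cv2.MARKER_CROSS,10,1)
    cv2.imwrite(f"pics/{n}m.png",cc[:,:,::-1])
E
```

```text
[[0.4574, 0.2966, 0.12], [0.4968, 0.3323, 0.12], [0.4715, 0.3199, 0.12], [0.4819, 0.3084, 0.12]] 0.05317565877400133 0.015513241838118566
yaw 42.15955319680499 mid [0.4789 0.3161 0.12  ] [0.4797 0.3169 0.12  ] lateral mid [0.4767 0.3142 0.12  ]
S tool [ 0.0521 -0.0314 -0.0004] xs tool [-0.908  0.418 -0.003]
S [0.398  0.2416 0.2982] axis [4.5e-03 5.0e-04 1.0e+00]
248 [ 0.3302 -0.139   0.0021]
256 [-0.0412  0.0262  0.0009]
264 [-0.0436  0.0235  0.0009]
272 [-0.0451  0.0204  0.0011]
280 [-0.0467  0.0174  0.0011]
288 [-0.0477  0.0141  0.0009]
296 [-0.0492  0.0111  0.0009]
304 [-0.0508  0.0081  0.0009]
312 [-0.0523  0.0052  0.0009]
320 [-0.0517  0.0007  0.0009]
s18 [[308.3, 186.7], [305.7, 226.3], [304.6, 241.4], [303.9, 252.4]]
c18 [[391.4, 96.9], [385.2, 148.6], [382.6, 169.9], [380.7, 185.9]]
```

View pics/s18m.png

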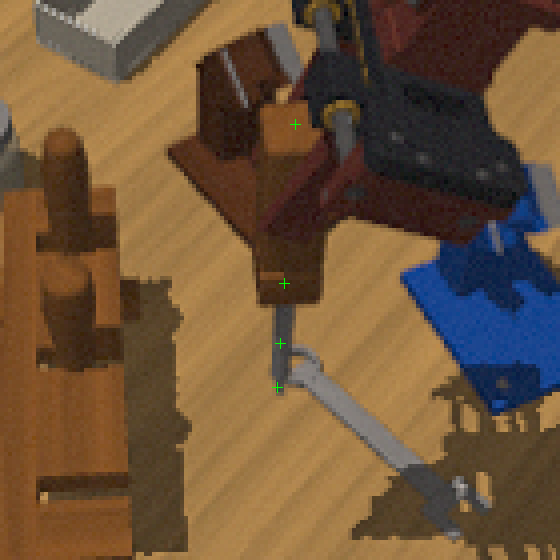

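View pics/c18m.png

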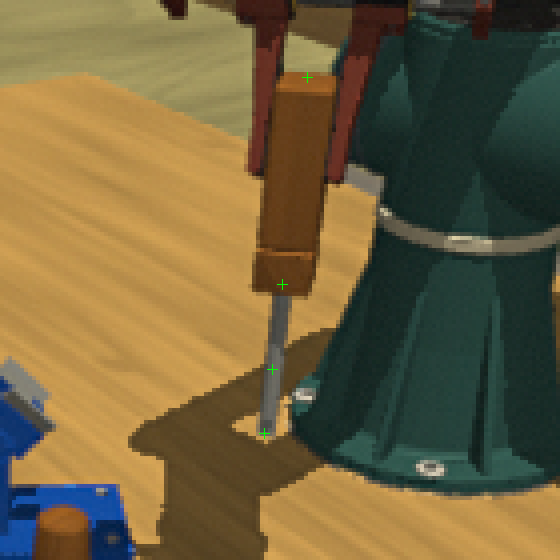

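The model points land on the images of the shoulder, shaft and blade in both views. The slot measures 53.2 x 15.5 mm with its middle at (.4795,.3165). Moving above it.

Emit:
{"method": "servo_tool", "body": {"increments": [[0,0,0,20,19,0,20],[0,0,0,45,42,0,20],[0,0,0,68,64,-10,20],[0,0,0,79,74,-30,20],[0,0,0,79,74,-55,20]]}}

```text
clock: 23.02
tcp_pos: [0.4901, 0.3247, 0.3055]
eef_rot: [0.937, 1.275, -0.311]
wrist_force: [0.7, -0.3, -1.6]
gripper_width: 0.34
```

Emit:
{"method": "servo_tool", "body": {"increments": [[0,0,0,0,0,-10,20],[0,0,0,0,0,-10,20],[0,0,0,0,0,-10,20]]}}

```text
clock: 23.27
tcp_pos: [0.4844, 0.3211, 0.2933]
eef_rot: [0.935, 1.28, -0.317]
wrist_force: [-0.5, -0.2, -1.2]
gripper_width: 0.34
```

```bash
cat > hang.py <<'E'
import sys
from snap import *
g=np.load("grip.npy");St,xt=g[:3],g[3:]; k=sys.argv[1]
ims=[snap("side","s"+k),snap("scene","c"+k)]
out=[]
for im in ims:
    t=im["state"];R=Rn.from_rotvec(t["eef_rot"]).as_matrix();S=R@St+t["tcp_pos"];x=R@xt
    uv=proj(im,[S]);c=uv[0].astype(int);y0,x0=max(c[1]-45,0),max(c[0]-45,0)
    out.append(cv2.resize(im["img"][y0:y0+100,x0:x0+100],(400,400),interpolation=cv2.INTER_NEAREST))
cv2.imwrite(f"pics/h{k}.png",np.hstack(out)[:,:,::-1])
a=np.radians(42.16);e=np.array([np.cos(a),np.sin(a),0]);n=np.array([-np.sin(a),np.cos(a),0])
d=S-np.array([.4795,.3165,.12]); print("S",S.round(4),"axis",x.round(4),"slot frame mm",np.round([d@e*1e3,d@n*1e3,d[2]*1e3],1))
E
python3 hang.py 19
```

```text
23.2667 tcp [0.4844 0.3211 0.2933] x [ 0.304  0.283 -0.91 ] y [0.675 0.61  0.416] z [ 0.672 -0.74  -0.006] q [0.362 0.065 1.808 0.206 0.879 1.097] F [-0.5 -0.2 -1.2] w 29.9
23.3167 tcp [0.485  0.3212 0.2945] x [ 0.306  0.284 -0.909] y [0.674 0.609 0.418] z [ 0.672 -0.741 -0.005] q [0.362 0.063 1.808 0.206 0.878 1.096] F [-0.8  0.4 -1.8] w 30.0
S [0.4795 0.3172 0.2341] axis [ 0.0018 -0.0011  1.    ] slot frame mm [  0.5   0.5 114.1]
```

View pics/h19.png

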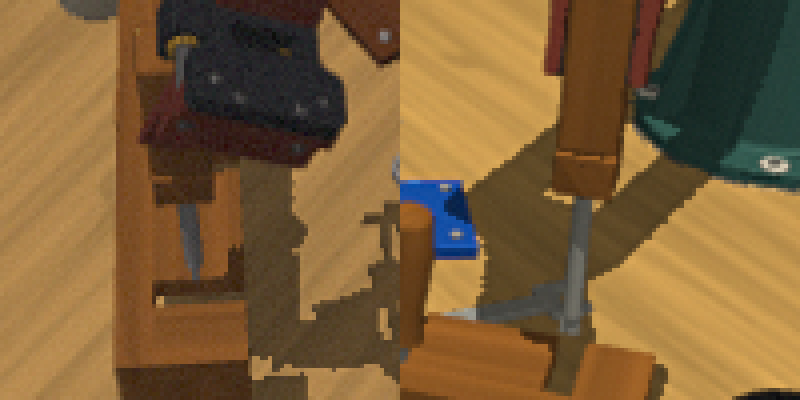

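The blade is 0.5 mm off the slot's centre line by the model, and both views agree. Lowering.

Emit:
{"method": "servo_tool", "body": {"increments": [[0,0,0,0,-0.5,-12,20],[0,0,0,0,-0.5,-24,20],[0,0,0,0,-0.5,-36,20],[0,0,0,0,-0.5,-48,20],[0,0,0,0,-0.5,-58,20]]}}

```text
clock: 23.78
tcp_pos: [0.4851, 0.3205, 0.2371]
eef_rot: [0.938, 1.276, -0.314]
wrist_force: [0.6, -0.6, -1.9]
gripper_width: 0.339
```

Emit:
{"method": "servo_tool", "body": {"increments": [[0,0,0,0,0,-12,20],[0,0,0,0,0,-24,20],[0,0,0,0,0,-36,20],[0,0,0,0,0,-42,20],[0,0,0,0,0,-44,20]]}}

```text
clock: 24.2
tcp_pos: [0.4845, 0.3204, 0.192]
eef_rot: [0.937, 1.278, -0.316]
wrist_force: [-0.4, -0.5, -1.8]
gripper_width: 0.335
```

Emit:
{"method": "servo_tool", "body": {"increments": [[0,0,0,0,0,0,20],[0,0,0,0,0,0,20]]}}

```text
clock: 24.37
tcp_pos: [0.485, 0.3207, 0.1929]
eef_rot: [0.937, 1.277, -0.315]
wrist_force: [-0.3, 0.5, -2.1]
gripper_width: 0.342
```

```bash
python3 hang.py 20
```

```text
24.3667 tcp [0.485  0.3207 0.1929] x [ 0.308  0.285 -0.908] y [0.674 0.609 0.419] z [ 0.672 -0.741 -0.004] q [0.36  0.187 1.951 0.276 0.617 1.001] F [-0.3  0.5 -2.1] w 30.1
24.4167 tcp [0.485  0.3207 0.1928] x [ 0.308  0.285 -0.908] y [0.674 0.609 0.419] z [ 0.672 -0.741 -0.004] q [0.36  0.187 1.952 0.276 0.617 1.001] F [-0.6  0.5 -2.4] w 30.0
S [0.4796 0.3167 0.1324] axis [ 5.0e-04 -1.6e-03  1.0e+00] slot frame mm [ 0.2  0.1 12.4]
```

View pics/h20.png

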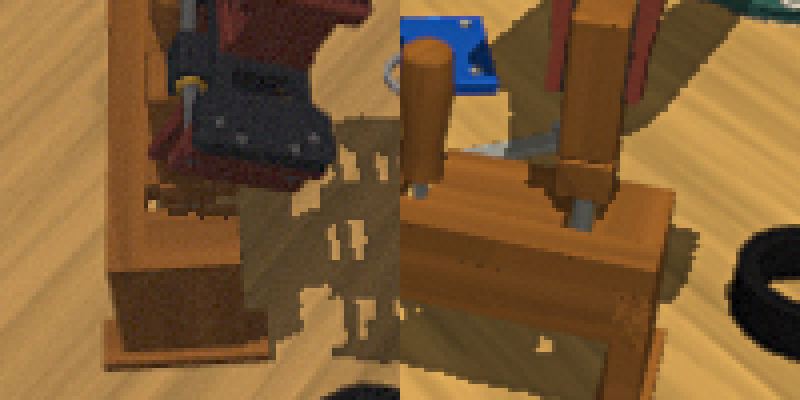

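The shaft is in the slot and the shoulder is 12 mm above the board. I'll lower until the force shows contact.

Emit:
{"method": "servo_tool", "body": {"increments": [[0,0,0,0,0,-4,20],[0,0,0,0,0,-8,20],[0,0,0,0,0,-10,20],[0,0,0,0,0,-10,20],[0,0,0,0,0,-10,20]]}}

```text
clock: 24.88
tcp_pos: [0.484, 0.3204, 0.1813]
eef_rot: [0.936, 1.279, -0.316]
wrist_force: [0.0, -0.2, -2.2]
gripper_width: 0.34
```

Emit:
{"method": "servo_tool", "body": {"increments": [[0,0,0,0,0,-1,20],[0,0,0,0,0,-2,20],[0,0,0,0,0,-2,20]]}}

```text
clock: 25.13
tcp_pos: [0.4844, 0.3207, 0.1811]
eef_rot: [0.937, 1.278, -0.314]
wrist_force: [-7.2, -3.6, 14.2]
gripper_width: 0.341
```

```bash
python3 hang.py 21
```

```text
25.1333 tcp [0.4844 0.3207 0.1811] x [ 0.307  0.285 -0.908] y [0.673 0.609 0.419] z [ 0.672 -0.74  -0.005] q [0.361 0.204 1.967 0.29  0.587 0.984] F [-7.2 -3.6 14.2] w 30.0
25.1833 tcp [0.4843 0.3207 0.1811] x [ 0.307  0.285 -0.908] y [0.674 0.609 0.419] z [ 0.672 -0.74  -0.005] q [0.361 0.204 1.967 0.29  0.586 0.984] F [-7.7 -4.5 14.7] w 30.1
S [0.479  0.3167 0.1207] axis [ 9.0e-04 -1.9e-03  1.0e+00] slot frame mm [-0.2  0.5  0.7]
```

Contact at 16 N with the shoulder 0.7 mm above nominal, so it is seated. Relieve the force, release, withdraw.

Emit:
{"method": "servo_tool", "body": {"increments": [[0,0,0,0,0,1,20],[0,0,0,0,0,1,33],[0,0,0,0,0,1,45],[0,0,0,0,0,1,56],[0,0,0,0,0,1,56]]}}

```text
clock: 25.65
tcp_pos: [0.4843, 0.3205, 0.1805]
eef_rot: [0.936, 1.279, -0.316]
wrist_force: [0.0, -0.5, 0.0]
gripper_width: 0.562
```

Emit:
{"method": "servo_tool", "body": {"increments": [[0,0,0,0,0,0,56],[0,0,0,-3,-3,9,56],[0,0,0,-9,-8,27,56],[0,0,0,-17,-16,50,56],[0,0,0,-27,-25,80,56]]}}

```text
clock: 26.07
tcp_pos: [0.4557, 0.2947, 0.2602]
eef_rot: [0.935, 1.281, -0.318]
wrist_force: [0.5, 0.1, 1.0]
gripper_width: 0.637
```

Emit:
{"method": "servo_tool", "body": {"increments": [[0,0,0,-11,-10,32,56],[0,0,0,-22,-20,64,56],[0,0,0,-40,-38,80,56],[0,0,0,-60,-60,80,56],[0,0,0,-60,-60,80,56]]}}

```text
clock: 26.48
tcp_pos: [0.3941, 0.2333, 0.342]
eef_rot: [0.935, 1.277, -0.316]
wrist_force: [-1.1, 1.2, -1.1]
gripper_width: 0.638
```

```bash
python3 snap.py wrist w22; python3 snap.py side s22; python3 snap.py scene c22; python3 - <<'E'
from h import *
a=cv2.imread("pics/s22.png")[150:330,200:400];b=cv2.imread("pics/c22.png")[150:330,220:420]
cv2.imwrite("pics/z22.png",np.hstack([cv2.resize(a,(400,360)),cv2.resize(b,(400,360))]))
E
```

```text
26.4833 tcp [0.3941 0.2333 0.342 ] x [ 0.307  0.283 -0.909] y [0.674 0.61  0.418] z [ 0.672 -0.74  -0.003] q [ 0.197 -0.189  1.916  0.253  1.055  0.946] F [-1.1  1.2 -1.1] w 56.2
26.5333 tcp [0.3957 0.2341 0.3417] x [ 0.308  0.283 -0.908] y [0.675 0.608 0.419] z [ 0.671 -0.742 -0.004] q [ 0.198 -0.186  1.915  0.253  1.052  0.948] F [-0.1  0.6 -0.2] w 56.1
26.5833 tcp [0.3968 0.2348 0.3416] x [ 0.308  0.284 -0.908] y [0.675 0.608 0.419] z [ 0.671 -0.742 -0.004] q [ 0.199 -0.184  1.913  0.253  1.05   0.949] F [0.2 0.2 0.3] w 56.0
```

View pics/z22.png

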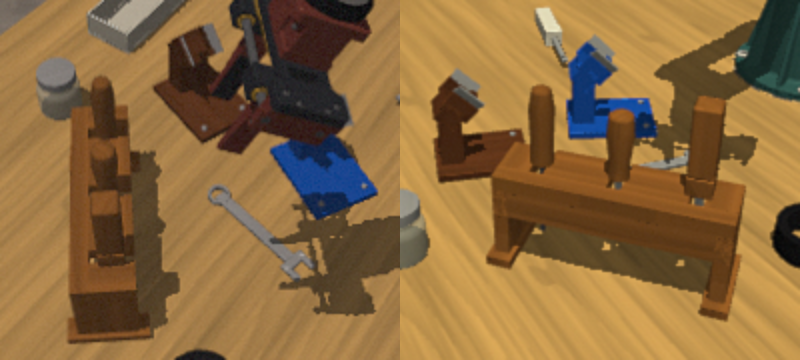

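View pics/w22.png

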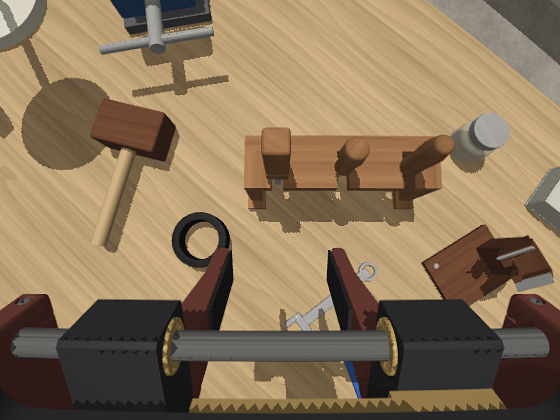

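The screwdriver hangs upright in the free slot (scene crop (707,150)), and the gripper is clear. Last check: butt height, upright, and things unmoved.

```bash
python3 - <<'E'
from h import *
im=pickle.load(open("w22.pkl","rb"));P=cloud(im)
m=np.zeros(P.shape[:2],bool);m[115:160,255:300]=1
q=P[m&(P[...,2]>.222)];print("butt top",len(q),q.mean(0).round(4),np.median(q[:,2]).round(4),"z range",np.percentile(q[:,2],[3,97]).round(4))
d=pickle.load(open("im0.pkl","rb"))
for n,t in(("scene","c22"),("side","s22")):
    k=pickle.load(open(t+".pkl","rb")); A=cloud(d[n]);B=cloud(k)
    df=np.abs(A[...,2]-B[...,2])>.012
    df=cv2.morphologyEx(df.astype(np.uint8),cv2.MORPH_OPEN,np.ones((3,3)))
    N,l,st,c=cv2.connectedComponentsWithStats(df)
    for i in range(1,N):
        if st[i,4]>25: print(n,st[i],"before",np.nanmedian(A[l==i],0).round(3),"after",np.nanmedian(B[l==i],0).round(3))
E
```

```text
butt top 857 [0.4777 0.3146 0.2299] 0.2302 z range [0.2254 0.2318]
scene [ 263    0   46   93 1951] before [ 0.243 -0.522  0.386] after [-0.227 -1.527  0.283]
scene [  349     0    94   150 10158] before [0.23  0.04  0.393] after [0.071 0.042 0.402]
scene [ 449    0  111  151 9468] before [-0.59  -0.164  0.264] after [-0.006  0.213  0.386]
scene [213 172  40  11 269] before [ 0.566 -0.322  0.027] after [ 0.549 -0.372  0.   ]
scene [363 198  20  55 765] before [0.295 0.109 0.   ] after [0.487 0.325 0.187]
side [  305     0   255   278 37414] before [ 0.23  -0.018  0.324] after [0.247 0.165 0.455]
side [245 245  17  36 507] before [0.512 0.284 0.12 ] after [0.472 0.323 0.205]
side [ 485  265   75  122 7632] before [-0.069  0.062  0.019] after [0.004 0.231 0.319]
```

The butt is at 230 mm (120 + 110), level, and over the slot middle. Only the arm and the screwdriver have changed in the views. Handing in.

```bash
python3 -c "
from workcell import ctrl
print(ctrl.close_job()); print(ctrl.sense()['clock'])"
```

```text
the job is handed in; nothing more can be done
None
the job is handed in; nothing more can be done
```

The screwdriver now hangs upright, handle up, in the rack's free slot. On the way it was laid in the wooden saddle, released there, and gripped again at a new angle. I handed the job in at about 26.6 s of the 64 s allowed; no verdict was reported.

- **Changed on the way:** My first square-on grip would have broken joint limits at the saddle. I laid the screwdriver back on the bench, then moved it about 65 mm sideways because the glue bottle was in the way of a tilted hand. I regripped it leaning 30° toward the butt.
- **In the saddle:** After release, the screwdriver lay within 1 mm of the ideal position. I took hold again with the tool turned 35° from the placing angle.
- **In the rack:** The shoulder met the board at about 16 N; I eased off slightly, let go and backed clear.
- **Last checks:** The butt is level at 230 mm, as it should be for the shoulder on the board. It sits about 2.6 mm from the slot's measured middle, toward the open front, which is near the 2 mm calibration error.
- **Other things:** Before-and-after depth pictures show changes only where the arm and the screwdriver are. Areas hidden by the arm, such as part of the side view, could not be compared. No check failed.

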